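# Walk the heavy box off the drying mat and lay out the toothbrushes

### The job

The heavy storage box has been left standing on the drying mat: creep it back by pushing the left and right corners of its front in turn until its back stands flush against the ash upstand, keeping off the brittle latch and never letting the box swing more than about 15 degrees out of square. Then lay every toothbrush flat and lengthwise on the cleared mat, side by side and wholly on it, all with their heads towards the side where the egg-shaped jar stands. Leave everything else on the vanity where it is.

Things in the scene. Friction and masses are not known exactly. Their poses are not given: they have to be found in the camera images.
- box: Frosted plastic storage box with a white lid, closed and full, about 2 kg: 115 mm deep (x), 250 mm wide (y), 80 mm high, flat base and upright sides, too big to grip. Origin at the centre of its underside; -x is its front (the side with the latch, facing the robot), +y its left. It starts on the drying mat, up to about 6 degrees out of square. It is too heavy to lift, but slides on its base; pushed forward near one front corner it mostly pivots about the other side.
- box_back_left (a point): Left (+y) back upright edge of the box, 40 mm up.
- box_back_right (a point): Right (-y) back upright edge of the box, 40 mm up.
- latch: Brittle clip latch in the middle of the box's front: 90 mm wide, from 30 to 80 mm up, standing 12 mm out of the front. Same origin and axes as the box. To its left and right 80 mm of plain front are free to push on.
- ledge_front (a point): The ash upstand along the back of the vanity, 55 mm high and 1.6 m wide, fixed. The point is in the middle of its front face at surface level; the face lies at this x, and x points backwards, away from the robot.
- mat: Grey ribbed drying mat, fixed flat on the vanity, under 1 mm thick (brushes on it lie at table height): 170 mm deep (x), 270 mm long (y, along the ribs). Origin at its centre.
- brush1_mid (a point): Toothbrush, 185 mm long: blue plastic handle, 14 mm wide and 13 mm thick, from 92 mm behind this point to 32 mm ahead of it, then a thin neck and a head (12 mm wide) with white bristles standing up to 19 mm above the surface; 25 g, balance about 17 mm behind this point. The point is half-way along and half-way up (6.5 mm above the surface when it lies flat). Its x runs along the brush towards the bristle head, z is up on the bristle side. May be absent.
- brush1_head (a point): Middle of the bristle head of that toothbrush, 77 mm from its mid point along its x.
- brush2_mid (a point): Toothbrush, 185 mm long: white plastic handle, 14 mm wide and 13 mm thick, from 92 mm behind this point to 32 mm ahead of it, then a thin neck and a head (12 mm wide) with white bristles standing up to 19 mm above the surface; 25 g, balance about 17 mm behind this point. The point is half-way along and half-way up (6.5 mm above the surface when it lies flat). Its x runs along the brush towards the bristle head, z is up on the bristle side. May be absent.
- brush2_head (a point): Middle of the bristle head of that toothbrush, 77 mm from its mid point along its x.
- brush3_mid (a point): Toothbrush, 185 mm long: bamboo-coloured handle, 14 mm wide and 13 mm thick, from 92 mm behind this point to 32 mm ahead of it, then a thin neck and a head (12 mm wide) with white bristles standing up to 19 mm above the surface; 25 g, balance about 17 mm behind this point. The point is half-way along and half-way up (6.5 mm above the surface when it lies flat). Its x runs along the brush towards the bristle head, z is up on the bristle side. May be absent.
- brush3_head (a point): Middle of the bristle head of that toothbrush, 77 mm from its mid point along its x.
- brush4_mid (a point): Toothbrush, 185 mm long: dark grey handle, 14 mm wide and 13 mm thick, from 92 mm behind this point to 32 mm ahead of it, then a thin neck and a head (12 mm wide) with white bristles standing up to 19 mm above the surface; 25 g, balance about 17 mm behind this point. The point is half-way along and half-way up (6.5 mm above the surface when it lies flat). Its x runs along the brush towards the bristle head, z is up on the bristle side. May be absent.
- brush4_head (a point): Middle of the bristle head of that toothbrush, 77 mm from its mid point along its x.
- jar: White ceramic egg-shaped jar, 90 mm across, 118 mm high, at the back, to the left or the right of the box's way; origin at the centre of its underside. The toothbrush heads go towards its side of the mat. Leave alone.
- rack: Stainless steel soap rack with a soap bar, 90 x 130 x 48 mm, at the back on the other side; origin under its centre. Leave alone.
- bottle: Hard silicone travel bottle with flip cap, 42 mm across, 109 mm high, standing at the back left. Leave alone.
- tumbler: Green glass tumbler, 72 mm across, 95 mm high, at the back right. Leave alone.
- comb: Black comb lying on the right, 180 x 34 x 4 mm. Leave alone.
- tube: Hand cream tube lying on the left, 132 mm long, 47 mm wide, 34 mm high. Leave alone.
- nailbrush: Wooden nail brush lying on the left, 40 x 90 x 30 mm. Leave alone.

How it is judged:
On the way:
1. the box stands with its back flush against the upstand (x of each of box_back_left, box_back_right in the frame of ledge_front above -0.012 m), for 0.2 s.
At the end, for the whole second after the job is handed in: Both back edges of the box within 12 mm of the upstand's front; every toothbrush present at rest, flat (not on another: mid point under 15 mm high), within 15 degrees of the mat's length, its mid point within 80 mm (x) and 45 mm (y) of the mat's centre, its head on the jar's side (all of step 1 and linear speed of each of brush1, brush2, brush3, brush4 below 0.02 m/s and x of brush1_mid in the frame of mat between -0.08 and 0.08 m and y of brush1_mid in the frame of mat between -0.045 and 0.045 m and height (world z) of each of brush1_mid, brush2_mid, brush3_mid, brush4_mid below 0.015 m and angle between the x axis of each of brush1_mid, brush2_mid, brush3_mid, brush4_mid and the y axis of mat, either way round below 0.26 rad and x of brush2_mid in the frame of mat between -0.08 and 0.08 m and y of brush2_mid in the frame of mat between -0.045 and 0.045 m and x of brush3_mid in the frame of mat between -0.08 and 0.08 m and y of brush3_mid in the frame of mat between -0.045 and 0.045 m and x of brush4_mid in the frame of mat between -0.08 and 0.08 m and y of brush4_mid in the frame of mat between -0.045 and 0.045 m and ((y of jar in the frame of mat above 0 m and y of each of brush1_head, brush2_head, brush3_head, brush4_head in the frame of mat above 0.02 m) or (y of jar in the frame of mat below 0 m and y of each of brush1_head, brush2_head, brush3_head, brush4_head in the frame of mat below -0.02 m))); the robot touches nothing.
It fails at once if the box swings more than 0.28 rad (about 15 degrees) out of square with the upstand (angle between the x axis of box and the x axis of ledge_front, either way round above 0.28 rad).
It fails at once if the latch is pushed with more than 2 N (contact force between latch and the fingers above 2 N or contact force between latch and the arm above 2 N).
It fails at once if the box is tipped (angle between box's own z axis and vertical above 0.15 rad).
It fails at once if a bystander is moved more than 40 mm or knocked over (distance of any of jar, rack, bottle, tumbler, comb, tube, nailbrush from where it was at the start of the episode above 0.04 m or angle between any of jar, rack, bottle, tumbler, comb, tube, nailbrush's own z axis and vertical above 0.6 rad).
Of brush1, brush2, brush3, brush4 only 2 to 4 are there at a start; the rules pass over those that are not, and their reading is None.
At some moment in a run one of brush1, brush2, brush3, brush4 may be knocked a few centimetres aside while the robot is not near it.
Once in a run the grip may slacken for a moment while it holds something.
It also fails if it takes over 208 s, if anything falls off the work surface, if the arm or the gripper's body presses on something with over 40 N, if the wrist force passes 120 N, or if a joint passes its speed limit or range.

### The arm

A 6-joint arm with a two-finger parallel gripper is mounted at the origin on the work surface. World frame = base frame: x ahead of the robot, y to its left, z up, the work surface at z = 0. Lengths are in m, angles in rad, forces in N, time in s.
With the tool pointing down it reaches from about 0.35 to 0.725 m from the base axis. Payload 6 kg.
Tool frame: the origin (TCP) lies at the very end of the fingers, on their centre line; the grasp point (between the pads) lies 19 mm behind it (arm.hold_point_z is the distance from the TCP to the grasp point, in m); z points along the fingers, x is the direction in which the jaws open and shut, and the axes are right-handed (so a half turn about z gives the same grasp; the last joint's range is limited). The gripper opens to 85 mm and grips with 20 to 120 N. Pads are 22 mm wide; open, the fingers measure 114 mm over their backs; the gripper's body (76 mm by 85 mm) begins 54 mm behind the grasp point. The pads swing forward as they close: fully open they stand 13 mm farther back than shut.
Start: joints at [-0.781, 0.04, 0.085, 0, -1.615, -0.334], TCP at [0.264, -0.539, 0.196] pointing down, gripper open.
Joint ranges: [-2.56, 2.56], [-1.29, 2.01], [-1.08, 1.49], [-3.29, 1.98], [-2.81, -0.18], [-2.99, 2.99]. Speed limits (rad/s): [2.57, 2.57, 3.01, 3.14, 3.14, 3.14].

### API

Orientations are given as a 3x3 rotation matrix whose columns are the frame's x, y, z axes.
In Python, from plant import arm, eyes, ticket gives the robot as it stands.
- The arm moves only by the tool drive_tool, never from a script. Its argument "motion" is a list of rows, each a list of 2 entries, a list of its own where there are three numbers: the shift along the world's x, y, z in mm, then the turn about the world's z in degrees. In form: [[[tx, ty, tz], roll], ...]. A call has 1 to 12 rows; each row shifts and turns the pose as measured when the row begins; what a row does not reach is not made up. A row lasts 1/12 s, in which the tool goes at most 41.7 mm and 7.16 degrees, less where a joint would pass 70% of its speed; a pose out of reach is approached as far as the arm can. A call with a gripper value outside its range is refused whole. "claw" is the opening, from 0 (shut) to 1 (fully open), set as the call begins (left out, the last holds). The fingers move at their own pace and stop on an object; "squeeze" is the grip in N (left out, the last holds). Time passes only in rows, so rows that do not move let the fingers close. It gives the time, the measured TCP pose, the force and the opening at its end, in the units of the state.
- arm.observe(): the state, without advancing time (a new reading comes with each control period).
- eyes.capture(name): name is "scene" or "top"; returns the picture (400x640x3 uint8, blue, green, red); there is no depth.
- eyes.camera_info(name): a dict with "fx", "fy", "cx", "cy" (pixels), "extrinsics" (4x4, takes a point from world to camera coordinates). Camera axes: x right, y down, z forward; pixel columns grow to the right and rows downward; lengths in m; the calibration is good to about 2 mm. A picture is of the moment at which its call begins. camera_info takes no time and is no camera call.
- ticket.hand_in(): hands the job in, once; it reports no verdict.
The state is a dict: "time": time; "joint_positions": joint angles; "qd": joint speeds; "joint_torque": joint torques, N m; "tcp_pos": TCP position; "ee_rot": TCP orientation; "wrist_force": force on the tool from outside, world axes, zero at the start; "ft_torque": the same for the moment, N m; "grip_width": finger opening in m.
Only numpy, scipy, OpenCV 4.12 (cv2) and the standard library are available. Lean on these libraries where they do the work, as an engineer would, in place of code of your own. Each camera call takes 0.05 s, during which the arm holds its last target.

## Working session

There is one attempt and no reset: what is moved stays moved. The work goes in short steps, Python scripts to look and compute and a tool call to move; the robot and the scene stay as the last step left them, time stands still between calls to the robot, and variables do not carry over. Pictures are saved under pics/ and viewed, and the job is handed in when it is done.

Besides the shell and the picture viewer there is one more tool, called after ">>>" as name(argument=value, ...), one argument or row to a line, values as JSON. drive_tool: Moves the arm, as the interface text tells. Its arguments: {"type":"object","properties":{"motion":{"type":"array"},"claw":{"type":"number"},"squeeze":{"type":"number"}},"required":["motion"]}

```bash
ls; mkdir -p pics; cat > h.py <<'E'
import numpy as np, cv2
from plant import arm, eyes, ticket
def cap(n,f):
    im=eyes.capture(n); cv2.imwrite('pics/'+f,im); return im
def ray(n,u,v,z=0.0):
    c=eyes.camera_info(n); E=np.array(c['extrinsics']); R=E[:3,:3]; t=E[:3,3]
    o=-R.T@t; d=R.T@np.array([(u-c['cx'])/c['fx'],(v-c['cy'])/c['fy'],1.0])
    s=(z-o[2])/d[2]; return o+s*d
def proj(n,p):
    c=eyes.camera_info(n); E=np.array(c['extrinsics']); q=E[:3,:3]@np.array(p,float)+E[:3,3]
    return np.array([c['fx']*q[0]/q[2]+c['cx'],c['fy']*q[1]/q[2]+c['cy']])
E
python3 - <<'E'
from h import *
for n in('scene','top'):
    im=cap(n,n+'0.png'); c=eyes.camera_info(n); E=np.array(c['extrinsics']); print(n,c['fx'],c['cx'],c['cy'],-E[:3,:3].T@E[:3,3]); print(E.round(3))
print(arm.observe())
E
```

```text
pics
scene 406.92618733024244 319.04152230637345 194.1816146827105 [ 1.20765764 -0.84154488  0.75674536]
[[ 0.798  0.603 -0.013 -0.446]
 [ 0.316 -0.437 -0.842 -0.112]
 [-0.513  0.668 -0.539  1.59 ]
 [ 0.     0.     0.     1.   ]]
top 396.69785203520973 323.7888671224475 197.94042028505382 [0.44027597 0.03986916 1.06825924]
[[ 0.003 -1.     0.003  0.035]
 [-0.993 -0.003 -0.12   0.565]
 [ 0.12  -0.003 -0.993  1.008]
 [ 0.     0.     0.     1.   ]]
{'time': 0.1, 'joint_positions': array([-7.81290205e-01,  4.07521660e-02,  8.38895836e-02, -3.89969224e-04,
       -1.61550936e+00, -3.33683365e-01]), 'qd': array([ 0.00016081, -0.00119381,  0.00153185,  0.0016775 , -0.00071511,
       -0.001249  ]), 'joint_torque': array([-4.24313155e-03, -3.69342041e+01,  3.48282444e+01,  6.95184946e+00,
       -4.49256346e-03,  1.62888318e-05]), 'tcp_pos': array([ 0.26400543, -0.53839379,  0.19477052]), 'ee_rot': array([[-4.40215908e-01,  8.97891553e-01, -8.44360588e-04],
       [ 8.97890495e-01,  4.40216693e-01,  1.38615089e-03],
       [ 1.61631480e-03, -1.47937675e-04, -9.99998683e-01]]), 'wrist_force': array([ 0.22740508,  0.16556499, -0.4008593 ]), 'ft_torque': array([-0.01514506, -0.03659859,  0.01630101]), 'grip_width': 0.08550381231206954}
```

View pics/top0.png

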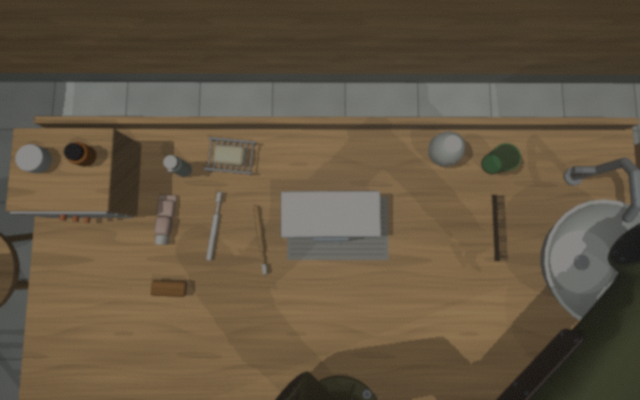

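View pics/scene0.png

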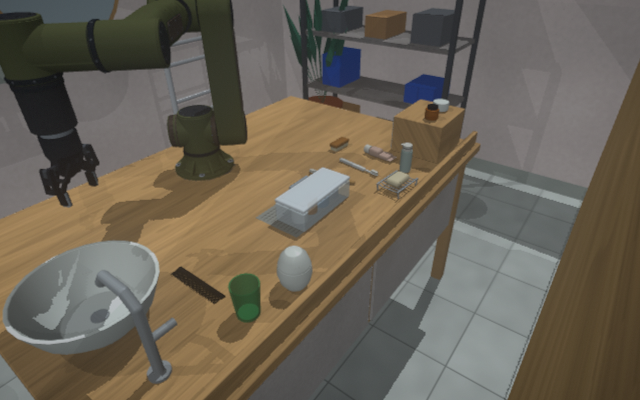

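```bash
python3 - <<'E'
import cv2,numpy as np
t=cv2.imread('pics/top0.png'); s=cv2.imread('pics/scene0.png')
f=lambda a:cv2.convertScaleAbs(cv2.resize(a,(800,600),interpolation=cv2.INTER_CUBIC),alpha=1.5,beta=10)
cv2.imwrite('pics/c1.png',f(t[100:310,130:410])); cv2.imwrite('pics/c2.png',f(s[110:260,230:430]))
E
```

```text
(no output)
```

View pics/c1.png

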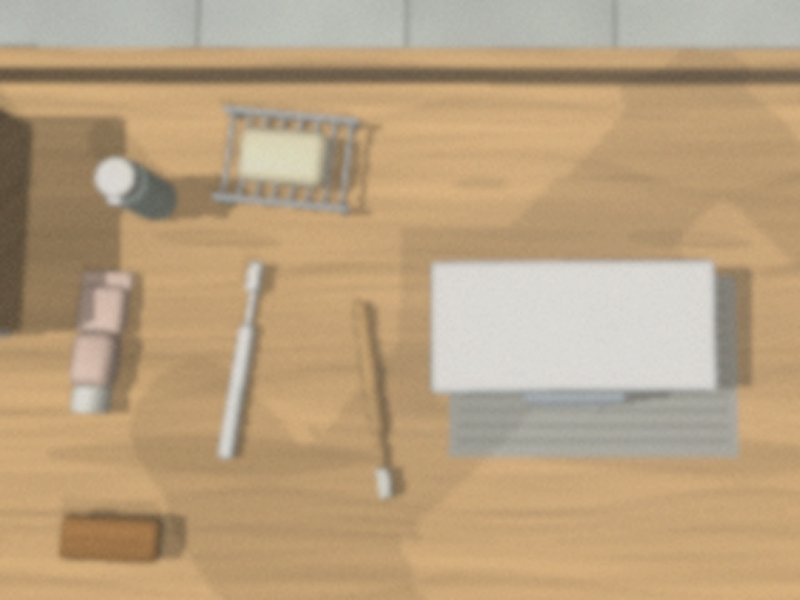

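View pics/c2.png

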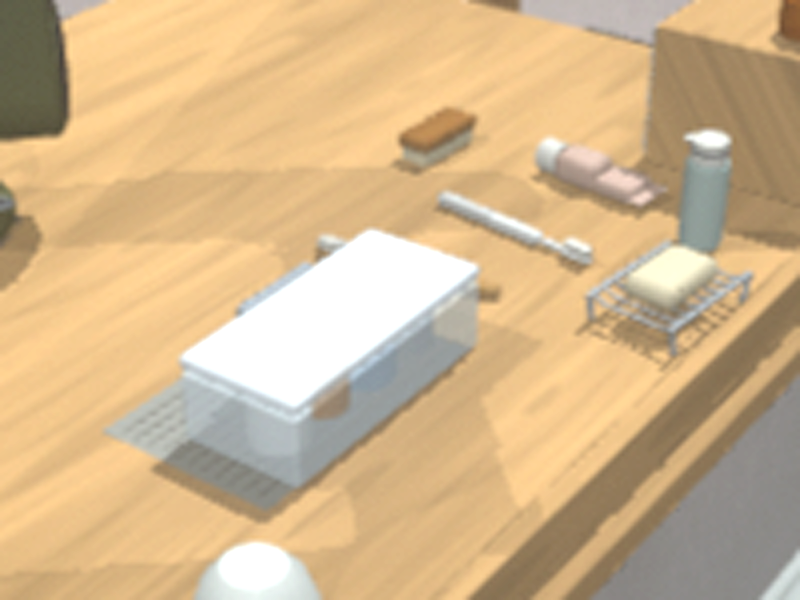

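```bash
python3 - <<'E'
from h import *
P=lambda X,Y,z:ray('top',130+.35*X,100+.35*Y,z).round(4)
print('box top FL,FR,BR,BL',[P(*q,.08) for q in((432,390),(715,388),(713,262),(432,262))])
print('mat FL FR BR',[P(*q,0) for q in((450,456),(738,456),(735,275))])
print('ledge top front edge',[P(x,68,.055) for x in(50,400,750)],'base',[P(x,80,0) for x in(50,400,750)])
print('white head, tail',P(257,264,.015),P(228,456,.007)); print('bamboo head tail',P(385,497,.015),P(361,302,.007))
for n,q in dict(jar=(447,150),tumb=(495,161),comb0=(496,195),comb1=(498,260),rackR=(256,155),).items(): print(n,ray('top',*q,0.05 if n!='comb0'else 0).round(3))
E
```

```text
box top FL,FR,BR,BL [array([0.4628, 0.1423, 0.08  ]), array([ 0.4652, -0.1034,  0.08  ]), array([ 0.5756, -0.1033,  0.08  ]), array([0.5749, 0.144 , 0.08  ])]
mat FL FR BR [array([0.4035, 0.1329, 0.    ]), array([ 0.4041, -0.1356,  0.    ]), array([ 0.5742, -0.1356,  0.    ])]
ledge top front edge [array([0.7573, 0.5007, 0.055 ]), array([0.7585, 0.1789, 0.055 ]), array([ 0.7596, -0.1436,  0.055 ])] base [array([0.7625, 0.525 , 0.    ]), array([0.7637, 0.1862, 0.    ]), array([ 0.7649, -0.1533,  0.    ])]
white head, tail [0.5814 0.3147 0.015 ] [0.4032 0.3375 0.007 ]
bamboo head tail [0.3668 0.1905 0.015 ] [0.5467 0.2179 0.007 ]
jar [ 0.691 -0.286  0.05 ]
tumb [ 0.662 -0.411  0.05 ]
comb0 [ 0.578 -0.431  0.   ]
comb1 [ 0.405 -0.406  0.05 ]
rackR [0.676 0.215 0.05 ]
```

>>> drive_tool(
  motion=[
    [[11,39,0],-6.5],
    [[11,39,0],-6.5],
    [[11,39,0],-6.5],
    [[11,39,0],-6.5],
    [[11,39,0],0],
    [[11,39,0],0],
    [[11,39,0],0],
    [[11,39,0],0],
    [[11,39,0],0],
    [[11,39,0],0],
    [[11,39,0],0],
    [[0,0,0],0],
  ],
  claw=0,
)

```text
time: 1.1
tcp_pos: [0.3789, -0.0999, 0.1834]
ee_rot: [[0.003, 1.0, -0.009], [1.0, -0.003, 0.017], [0.017, -0.009, -1.0]]
wrist_force: [0.4, -1.7, -0.3]
grip_width: -0.0004
```

```bash
python3 - <<'E'
from h import *
a=cap('top','t1.png')
cv2.imwrite('pics/t1b.png',cv2.convertScaleAbs(cv2.resize(a,(800,500)),alpha=1.6))
b=cap('scene','s1.png')
cv2.imwrite('pics/s1b.png',cv2.convertScaleAbs(cv2.resize(b,(800,500)),alpha=1.4))
o=arm.observe();print(o['tcp_pos'],o['ee_rot'],o['joint_positions'])
E
```

```text
[ 0.37802677 -0.10398669  0.18381025] [[ 0.0065347   0.99993393 -0.00945669]
 [ 0.99985863 -0.00638712  0.01555371]
 [ 0.01549228 -0.00955699 -0.99983431]] [ 0.23701014 -0.52993224 -0.40153055 -0.01749686 -1.70471897 -1.81655637]
```

View pics/t1b.png

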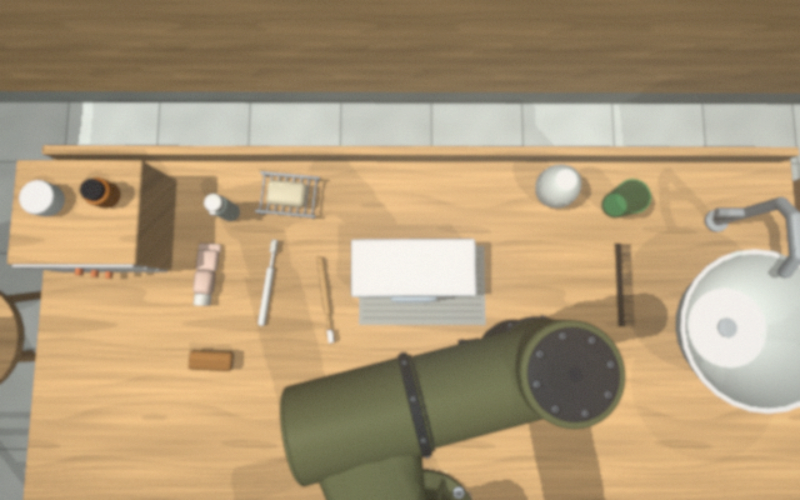

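View pics/s1b.png

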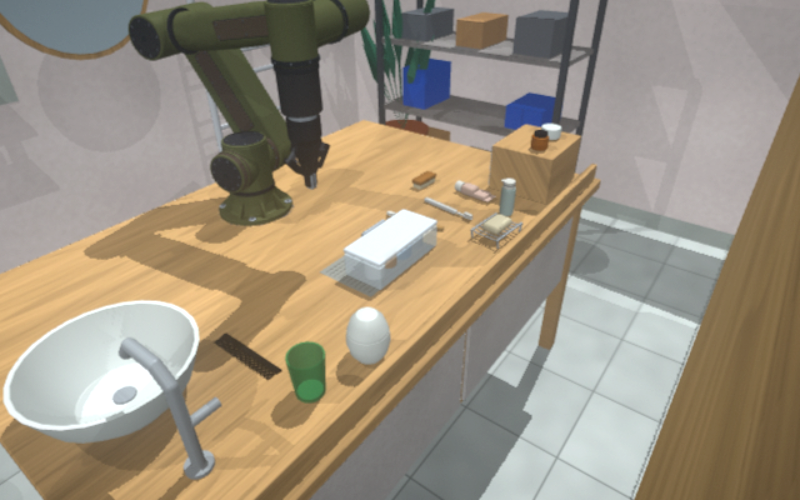

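>>> drive_tool(
  motion=[
    [[4,8,-32],0],
    [[4,8,-32],0],
    [[4,8,-32],0],
    [[4,8,-32],0],
    [[4,6,-30],0],
    [[0,0,-4],0],
    [[0,0,0],0],
  ],
)

```text
time: 1.78
tcp_pos: [0.3967, -0.0734, 0.0175]
ee_rot: [[0.019, 1.0, -0.006], [1.0, -0.019, 0.013], [0.013, -0.006, -1.0]]
wrist_force: [-0.2, 1.4, 0.5]
grip_width: 0.0001
```

>>> drive_tool(
  motion=[
    [[25,3,1],0],
    [[20,0,1],0],
    [[10,0,0],0],
    [[8,0,0],0],
    [[6,0,0],0],
    [[4,0,0],0],
    [[0,0,0],0],
  ],
)

```text
time: 2.37
tcp_pos: [0.4691, -0.0802, 0.0269]
ee_rot: [[0.031, 0.999, -0.012], [0.999, -0.031, 0.01], [0.01, -0.012, -1.0]]
wrist_force: [-0.3, 0.0, -0.3]
grip_width: 0.0001
```

```bash
cat >> h.py <<'E'
def box(f=None):
    im=eyes.capture('top')
    if f: cv2.imwrite('pics/'+f,im)
    hsv=cv2.cvtColor(im,cv2.COLOR_BGR2HSV)
    m=((hsv[...,1]<30)&(hsv[...,2]>150)).astype(np.uint8)*255
    m[:130]=0; m[280:]=0; m[:,:255]=0; m[:,425:]=0
    m=cv2.morphologyEx(m,cv2.MORPH_OPEN,np.ones((3,3)))
    cs,_=cv2.findContours(m,0,2); c=max(cs,key=cv2.contourArea)
    pts=np.array([ray('top',*p[0],.08)[:2] for p in cv2.convexHull(c)],np.float32)
    r=cv2.minAreaRect(pts); b=cv2.boxPoints(r)
    b=b[np.argsort(b[:,0])]; fr=b[:2][np.argsort(-b[:2,1])]; bk=b[2:][np.argsort(-b[2:,1])]
    d=fr[0]-fr[1]; ang=np.degrees(np.arctan2(-d[0],d[1]))
    o=arm.observe()
    print('FL',fr[0].round(4),'FR',fr[1].round(4),'BL',bk[0].round(4),'BR',bk[1].round(4),'ang',ang.round(2),'size',np.sort(r[1]).round(3),'tcp',o['tcp_pos'].round(4),'F',o['wrist_force'].round(1),'t',o['time'])
E
python3 -c "
from h import *
box('t2.png')"
```

```text
FL [0.5037 0.1357] FR [ 0.5287 -0.0735] BL [0.5646 0.143 ] BR [ 0.5896 -0.0662] ang 6.82 size [0.061 0.211] tcp [ 0.4693 -0.0802  0.0273] F [-2.2 -1.  -1.3] t 2.4167
```

```bash
python3 - <<'E'
import cv2
a=cv2.imread('pics/t2.png')[100:310,200:480]
cv2.imwrite('pics/t2b.png',cv2.convertScaleAbs(cv2.resize(a,(800,600)),alpha=1.6))
E
```

```text
(no output)
```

View pics/t2b.png

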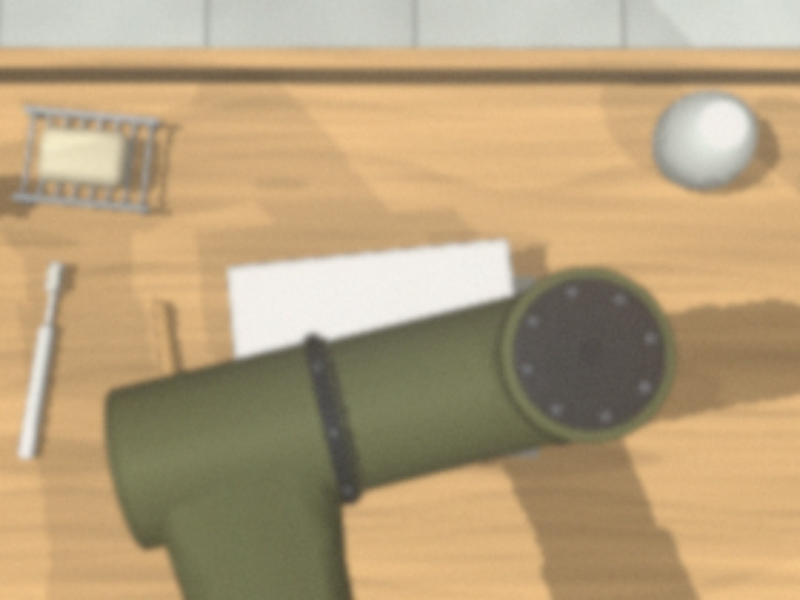

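```bash
cat >> h.py <<'E'
def back(f=None,read=None):
    im=eyes.capture('top') if read is None else cv2.imread('pics/'+read)
    if f: cv2.imwrite('pics/'+f,im)
    hsv=cv2.cvtColor(im,cv2.COLOR_BGR2HSV)
    m=((hsv[...,1]<30)&(hsv[...,2]>150)).astype(np.uint8)*255
    m[:126]=0; m[280:]=0; m[:,:262]=0; m[:,425:]=0
    m=cv2.morphologyEx(m,cv2.MORPH_OPEN,np.ones((3,3)))
    n,l,st,_=cv2.connectedComponentsWithStats(m); k=1+np.argmax(st[1:,4]); m=l==k
    cols=np.where(m.any(0))[0]; top=m.argmax(0)[cols]
    c,t=cols[4:-4],top[4:-4]
    p=np.array([ray('top',a,b,.08)[:2] for a,b in zip(c,t)])
    q=np.polyfit(p[:,1],p[:,0],1)
    for _ in range(3):
        r=np.abs(np.polyval(q,p[:,1])-p[:,0]); q=np.polyfit(p[r<.005][:,1],p[r<.005][:,0],1)
    yl=ray('top',cols[0],top[2],.08)[1]; yr=ray('top',cols[-1]+1,top[-3],.08)[1]
    o=arm.observe(); ang=np.arctan(-(q[0])) 
    print('BL x %.4f y %.4f  BR x %.4f y %.4f  ang %.2f'%(np.polyval(q,yl),yl,np.polyval(q,yr),yr,np.degrees(ang)),'tcp',o['tcp_pos'].round(4),'F',o['wrist_force'].round(1),'t',o['time'])
E
python3 -c "
from h import *
back(read='top0.png');back(read='t2.png')"
```

```text
Traceback (most recent call last):
  File "h.py", line 33, in back
    n,l,st,_=cv2.connectedComponentsWithStats(m); k=1+np.argmax(st[1:,4]); m=l==k
                                                      ~~~~~~~~~^^^^^^^^^^
ValueError: attempt to get argmax of an empty sequence
```

>>> drive_tool(
  motion=[
    [[-25,0,0],-1],
    [[-27,0,0],-1],
    [[0,40,0],0],
    [[0,40,-2],0],
    [[0,40,-2],0],
    [[0,40,-2],0],
    [[0,28,0],0],
    [[0,0,0],0],
  ],
)

```text
time: 3.08
tcp_pos: [0.4235, 0.1127, 0.036]
ee_rot: [[0.079, 0.997, 0.021], [0.997, -0.079, 0.021], [0.022, 0.019, -1.0]]
wrist_force: [0.3, -0.5, -0.6]
grip_width: -0.0001
```

```bash
sed -i 's/hsv\[...,1\]<30)&(hsv\[...,2\]>150/hsv[...,1]<30)\&(hsv[...,2]>130/' h.py
python3 -c "
from h import *
back(read='top0.png');back(read='t2.png');back('t3.png')
print(arm.observe()['ee_rot'])"
```

```text
BL x 0.5716 y 0.1420  BR x 0.5723 y -0.1019  ang 0.17 tcp [0.4235 0.1127 0.036 ] F [ 0.3 -0.5 -0.6] t 3.0833
BL x 0.5696 y 0.1469  BR x 0.5952 y -0.1021  ang 5.86 tcp [0.4235 0.1127 0.036 ] F [ 0.3 -0.5 -0.6] t 3.0833
BL x 0.5694 y 0.1469  BR x 0.5954 y -0.1066  ang 5.86 tcp [0.4237 0.1113 0.0363] F [0.2 0.2 0.7] t 3.1333
[[ 0.07868806  0.99667048  0.02135762]
 [ 0.99665829 -0.07912204  0.02029656]
 [ 0.02191884  0.01968916 -0.99956586]]
```

>>> drive_tool(
  motion=[
    [[2,0,-10],2],
    [[15,0,-6],2],
    [[10,0,0],0],
    [[10,0,0],0],
    [[10,0,0],0],
    [[8,0,0],0],
    [[3,0,0],0],
    [[0,0,0],0],
  ],
)

```text
time: 3.8
tcp_pos: [0.4807, 0.1114, 0.0254]
ee_rot: [[0.006, 1.0, 0.017], [0.999, -0.006, 0.037], [0.037, 0.017, -0.999]]
wrist_force: [-1.5, 0.8, -1.3]
grip_width: -0.0001
```

```bash
python3 -c "
from h import *
back('t4.png')
print(arm.observe()['ee_rot'])"
```

```text
BL x 0.6031 y 0.1349  BR x 0.5932 y -0.1122  ang -2.30 tcp [0.4807 0.1111 0.0255] F [-2.8  1.4 -0.8] t 3.85
[[ 0.00578707  0.99982278  0.01791432]
 [ 0.99930536 -0.00644174  0.03670567]
 [ 0.03681457  0.01768946 -0.99916554]]
```

>>> drive_tool(
  motion=[
    [[8,0,0],0],
    [[5,0,0],0],
    [[0,0,0],0],
    [[-25,0,0],0],
    [[-30,0,0],0],
    [[0,-35,0],0],
    [[0,-35,0],0],
    [[0,-35,0],0],
    [[0,-35,0],0],
    [[0,-32,-2],0],
    [[0,0,0],0],
  ],
)

```text
time: 4.77
tcp_pos: [0.4389, -0.0692, 0.0326]
ee_rot: [[-0.003, 0.999, 0.036], [0.999, 0.001, 0.04], [0.04, 0.036, -0.999]]
wrist_force: [0.1, 1.2, -1.1]
grip_width: -0.0004
```

```bash
python3 -c "
from h import *
back('t5.png')
print(arm.observe()['ee_rot'])"
```

```text
BL x 0.6162 y 0.1372  BR x 0.5924 y -0.1172  ang -5.34 tcp [ 0.4394 -0.0678  0.033 ] F [-0.3 -0.6  1.2] t 4.8167
[[-2.37402868e-03  9.99310326e-01  3.70572063e-02]
 [ 9.99173990e-01  8.67127872e-04  4.06273980e-02]
 [ 4.05672450e-02  3.71230473e-02 -9.98486944e-01]]
```

>>> drive_tool(
  motion=[
    [[12,0,-7],0],
    [[12,-1,-5],0],
    [[10,0,0],0],
    [[10,0,0],0],
    [[10,0,0],0],
    [[9,0,0],0],
    [[4,0,0],0],
    [[0,0,0],0],
  ],
)

```text
time: 5.48
tcp_pos: [0.5002, -0.0764, 0.0248]
ee_rot: [[0.004, 1.0, 0.023], [1.0, -0.005, 0.029], [0.029, 0.023, -0.999]]
wrist_force: [0.2, 0.3, 0.2]
grip_width: 0.0002
```

```bash
python3 -c "
from h import *
back('t6.png')
print(arm.observe()['ee_rot'])"
```

```text
BL x 0.6123 y 0.1401  BR x 0.6231 y -0.1101  ang 2.48 tcp [ 0.5005 -0.0764  0.0249] F [-2.1 -1.   0.4] t 5.5333
[[ 0.00386806  0.99968978  0.02460454]
 [ 0.99955728 -0.00459107  0.02939673]
 [ 0.02950057  0.02447994 -0.99926495]]
```

>>> drive_tool(
  motion=[
    [[8,1,0],0],
    [[6,1,0],0],
    [[0,0,0],0],
    [[-25,0,0],0],
    [[-32,0,0],0],
    [[0,37,0],0],
    [[0,37,0],0],
    [[0,37,0],0],
    [[0,37,-2],0],
    [[0,34,-2],0],
    [[0,0,0],0],
  ],
)

```text
time: 6.45
tcp_pos: [0.4541, 0.1131, 0.0261]
ee_rot: [[0.009, 0.999, 0.034], [0.999, -0.01, 0.03], [0.031, 0.034, -0.999]]
wrist_force: [-0.7, -1.2, 0.2]
grip_width: 0.0
```

```bash
python3 -c "
from h import *
back('t7.png')
print(arm.observe()['ee_rot'])"
```

```text
BL x 0.6113 y 0.1426  BR x 0.6352 y -0.1121  ang 5.35 tcp [0.4542 0.1115 0.0264] F [ 0.5  0.1 -0.1] t 6.5
[[ 0.00858978  0.9993897   0.03385906]
 [ 0.99950891 -0.00960139  0.02982878]
 [ 0.03013567  0.03358621 -0.99898139]]
```

>>> drive_tool(
  motion=[
    [[16,0,-3],0],
    [[16,0,-2],0],
    [[11,0,0],0],
    [[11,0,0],0],
    [[11,0,0],0],
    [[10,0,0],0],
    [[3,0,0],0],
    [[0,0,0],0],
  ],
)

```text
time: 7.17
tcp_pos: [0.528, 0.1149, 0.0229]
ee_rot: [[0.004, 1.0, 0.023], [0.999, -0.005, 0.041], [0.041, 0.023, -0.999]]
wrist_force: [-2.8, 1.8, 0.5]
grip_width: -0.0004
```

```bash
python3 -c "
from h import *
back('t8.png')
print(arm.observe()['ee_rot'])"
```

```text
BL x 0.6503 y 0.1229  BR x 0.6301 y -0.1179  ang -4.80 tcp [0.5281 0.1148 0.0228] F [-2.8  2.3  0.2] t 7.2167
[[ 0.00397541  0.99970698  0.02387795]
 [ 0.99914513 -0.00495347  0.04104229]
 [ 0.04114854  0.02369438 -0.99887205]]
```

>>> drive_tool(
  motion=[
    [[4,0,0],0],
    [[0,0,0],0],
    [[-28,0,0],0],
    [[-30,0,0],0],
    [[0,-37,0],0],
    [[0,-37,0],0],
    [[0,-37,0],0],
    [[0,-37,0],0],
    [[0,-35,0],0],
    [[0,0,0],0],
  ],
)

```text
time: 8.05
tcp_pos: [0.4723, -0.075, 0.0257]
ee_rot: [[-0.006, 0.999, 0.036], [0.999, 0.005, 0.041], [0.041, 0.036, -0.998]]
wrist_force: [-0.8, 1.0, -0.2]
grip_width: 0.0002
```

```bash
python3 -c "
from h import *
back('t9.png')
print(arm.observe()['ee_rot'])"
```

```text
BL x 0.6549 y 0.1350  BR x 0.6296 y -0.1204  ang -5.65 tcp [ 0.4725 -0.0733  0.0258] F [ 0.6  0.2 -0.2] t 8.1
[[-0.00600095  0.99932027  0.0363728 ]
 [ 0.99911194  0.00447477  0.04189637]
 [ 0.04170513  0.03659192 -0.99845967]]
```

>>> drive_tool(
  motion=[
    [[16,1,-1],0],
    [[16,1,-1],0],
    [[11,1,0],0],
    [[11,0,0],0],
    [[11,0,0],0],
    [[11,0,0],0],
    [[5,0,0],0],
    [[0,0,0],0],
  ],
)

```text
time: 8.77
tcp_pos: [0.5439, -0.0776, 0.025]
ee_rot: [[-0.0, 1.0, 0.012], [1.0, -0.0, 0.028], [0.028, 0.012, -1.0]]
wrist_force: [-0.9, -0.0, -0.3]
grip_width: -0.0002
```

```bash
python3 -c "
from h import *
back('t10.png')"
```

```text
BL x 0.6499 y 0.1381  BR x 0.6684 y -0.1083  ang 4.30 tcp [ 0.5442 -0.0774  0.0249] F [-2.1 -0.1 -0.6] t 8.8167
```

>>> drive_tool(
  motion=[
    [[6,1,0],0],
    [[0,0,0],0],
    [[-28,0,0],0],
    [[-32,0,0],0],
    [[0,37,0],0],
    [[0,37,0],0],
    [[0,37,0],0],
    [[0,37,-2],0],
    [[0,33,-2],0],
    [[0,0,0],0],
  ],
)

```text
time: 9.65
tcp_pos: [0.4863, 0.1131, 0.0212]
ee_rot: [[0.003, 1.0, 0.021], [0.999, -0.003, 0.032], [0.032, 0.021, -0.999]]
wrist_force: [-0.0, -1.2, -0.0]
grip_width: 0.0002
```

```bash
python3 -c "
from h import *
back('t11.png')"
```

```text
BL x 0.6497 y 0.1406  BR x 0.6740 y -0.1152  ang 5.44 tcp [0.4863 0.1115 0.0215] F [1.  0.  0.5] t 9.7
```

>>> drive_tool(
  motion=[
    [[20,-1,0],0],
    [[19,-1,0],0],
    [[11,0,0],0],
    [[11,0,0],0],
    [[11,0,0],0],
    [[10,0,0],0],
    [[5,0,0],0],
    [[0,0,0],0],
  ],
)

```text
time: 10.37
tcp_pos: [0.567, 0.1133, 0.0214]
ee_rot: [[-0.003, 1.0, 0.006], [0.999, 0.003, 0.041], [0.041, 0.006, -0.999]]
wrist_force: [0.6, 0.1, -0.6]
grip_width: -0.0001
```

```bash
python3 -c "
from h import *
back('t12.png')"
```

```text
BL x 0.6846 y 0.0597  BR x 0.6677 y -0.1210  ang -5.32 tcp [0.5671 0.1131 0.0214] F [-1.6  0.1  0. ] t 10.4167
```

>>> drive_tool(
  motion=[
    [[0,0,0],0],
    [[-28,0,0],0],
    [[-32,0,0],0],
    [[0,-37,0],0],
    [[0,-37,0],0],
    [[0,-37,0],0],
    [[0,-37,0],0],
    [[0,-37,0],0],
    [[0,0,0],0],
  ],
)

```text
time: 11.17
tcp_pos: [0.5043, -0.0782, 0.021]
ee_rot: [[-0.013, 1.0, 0.016], [0.999, 0.012, 0.04], [0.04, 0.017, -0.999]]
wrist_force: [0.1, 0.9, -0.3]
grip_width: 0.0001
```

```bash
python3 -c "
from h import *
back('t13.png')"
```

```text
BL x 0.6917 y 0.1355  BR x 0.6677 y -0.1210  ang -5.35 tcp [ 0.5046 -0.0764  0.021 ] F [ 0.8 -0.2 -0.2] t 11.2167
```

>>> drive_tool(
  motion=[
    [[20,1,0],0],
    [[20,1,0],0],
    [[11,1,0],0],
    [[11,0,0],0],
    [[11,0,0],0],
    [[9,0,0],0],
    [[3,0,0],0],
    [[0,0,0],0],
  ],
)

```text
time: 11.88
tcp_pos: [0.5783, -0.0802, 0.0211]
ee_rot: [[-0.007, 1.0, -0.011], [1.0, 0.007, 0.029], [0.029, -0.011, -1.0]]
wrist_force: [0.1, 0.1, -0.2]
grip_width: -0.0001
```

```bash
python3 -c "
from h import *
back('t14.png')"
```

```text
BL x 0.6854 y 0.1361  BR x 0.6916 y 0.0826  ang 6.61 tcp [ 0.5785 -0.0801  0.0211] F [-2.2 -1.8 -0.1] t 11.9333
```

>>> drive_tool(
  motion=[
    [[0,0,0],0],
    [[-28,0,0],0],
    [[-33,0,0],0],
    [[0,37,0],0],
    [[0,37,0],0],
    [[0,37,0],0],
    [[0,37,0],0],
    [[0,37,0],0],
    [[0,0,0],0],
  ],
)

```text
time: 12.68
tcp_pos: [0.5147, 0.1137, 0.0199]
ee_rot: [[-0.004, 1.0, -0.001], [0.999, 0.004, 0.033], [0.033, -0.001, -0.999]]
wrist_force: [-0.1, -2.1, -0.9]
grip_width: 0.0001
```

```bash
python3 -c "
from h import *
back('t15.png')"
```

```text
BL x 0.6866 y 0.1361  BR x 0.7033 y -0.1161  ang 3.78 tcp [0.5147 0.1119 0.0199] F [ 1.  -0.   0.4] t 12.7333
```

>>> drive_tool(
  motion=[
    [[20,-1,0],0],
    [[20,-1,0],0],
    [[13,0,0],0],
    [[11,0,0],0],
    [[11,0,0],0],
    [[11,0,0],0],
    [[4,0,0],0],
    [[0,0,0],0],
    [[-28,0,0],0],
    [[-33,0,0],0],
    [[0,-37,0],0],
    [[0,-37,0],0],
  ],
)

```text
time: 13.73
tcp_pos: [0.5357, 0.0427, 0.0173]
ee_rot: [[-0.017, 1.0, -0.017], [0.999, 0.018, 0.04], [0.04, -0.016, -0.999]]
wrist_force: [1.0, -0.5, 0.7]
grip_width: -0.0003
```

>>> drive_tool(
  motion=[
    [[0,-37,0],0],
    [[0,-37,0],0],
    [[0,-37,0],0],
    [[0,0,0],0],
  ],
)

```text
time: 14.07
tcp_pos: [0.5342, -0.0776, 0.0185]
ee_rot: [[-0.017, 1.0, -0.011], [0.999, 0.018, 0.04], [0.04, -0.01, -0.999]]
wrist_force: [0.3, 1.6, -0.2]
grip_width: 0.0
```

```bash
python3 -c "
from h import *
back('t16.png')"
```

```text
BL x 0.7254 y 0.1334  BR x 0.6981 y -0.1215  ang -6.09 tcp [ 0.5344 -0.0759  0.0184] F [-0.6 -0.5 -1. ] t 14.1167
```

>>> drive_tool(
  motion=[
    [[20,1,0],0],
    [[20,1,0],0],
    [[13,1,0],0],
    [[11,0,0],0],
    [[11,0,0],0],
    [[11,0,0],0],
    [[4,0,0],0],
    [[0,0,0],0],
    [[-28,0,0],0],
    [[-33,0,0],0],
    [[0,37,0],0],
    [[0,37,0],0],
  ],
)

```text
time: 15.12
tcp_pos: [0.5482, -0.0094, 0.0149]
ee_rot: [[-0.003, 0.999, -0.044], [1.0, 0.005, 0.028], [0.028, -0.044, -0.999]]
wrist_force: [0.4, 1.4, 0.7]
grip_width: -0.0001
```

>>> drive_tool(
  motion=[
    [[0,37,0],0],
    [[0,37,0],0],
    [[0,37,0],0],
    [[0,0,0],0],
  ],
)

```text
time: 15.45
tcp_pos: [0.5468, 0.1121, 0.0156]
ee_rot: [[-0.006, 0.999, -0.039], [0.999, 0.007, 0.032], [0.032, -0.039, -0.999]]
wrist_force: [-0.1, -1.2, -0.8]
grip_width: -0.0001
```

```bash
python3 -c "
from h import *
back('t17.png')"
```

```text
BL x 0.7204 y 0.1340  BR x 0.7398 y -0.1167  ang 4.40 tcp [0.5467 0.1102 0.0156] F [0.7 0.8 0.4] t 15.5
```

>>> drive_tool(
  motion=[
    [[20,-1,3],0],
    [[20,-1,3],0],
    [[13,0,0],0],
    [[11,0,0],0],
    [[11,0,0],0],
    [[11,0,0],0],
    [[2,0,0],0],
    [[0,0,0],0],
    [[-28,0,0],0],
    [[-33,0,0],0],
    [[0,-37,0],0],
    [[0,-37,0],0],
  ],
)

```text
time: 16.5
tcp_pos: [0.5645, 0.0404, 0.0173]
ee_rot: [[-0.019, 0.998, -0.058], [0.999, 0.021, 0.035], [0.036, -0.057, -0.998]]
wrist_force: [1.6, -0.3, 0.5]
grip_width: -0.0001
```

>>> drive_tool(
  motion=[
    [[0,-37,0],0],
    [[0,-37,0],0],
    [[0,-37,0],0],
    [[0,0,0],0],
  ],
)

```text
time: 16.83
tcp_pos: [0.5626, -0.0803, 0.0179]
ee_rot: [[-0.018, 0.998, -0.053], [0.999, 0.02, 0.034], [0.035, -0.052, -0.998]]
wrist_force: [0.1, 0.7, -0.3]
grip_width: -0.0
```

```bash
python3 -c "
from h import *
back('t18.png')"
```

```text
BL x 0.7479 y 0.1292  BR x 0.7376 y -0.1221  ang -2.33 tcp [ 0.5628 -0.0784  0.0178] F [-0.  -0.1 -0.3] t 16.8833
```

>>> drive_tool(
  motion=[
    [[20,1,2],0],
    [[20,1,2],0],
    [[13,1,0],0],
    [[11,0,0],0],
    [[9,0,0],0],
    [[6,0,0],0],
    [[3,0,0],0],
  ],
)

```text
time: 17.47
tcp_pos: [0.6298, -0.0805, 0.0226]
ee_rot: [[-0.013, 0.996, -0.088], [1.0, 0.016, 0.027], [0.028, -0.087, -0.996]]
wrist_force: [-11.6, 1.8, 6.5]
grip_width: -0.0
```

>>> drive_tool(
  motion=[
    [[-28,0,0],0],
    [[-33,0,0],0],
    [[0,37,0],0],
    [[0,37,0],0],
    [[0,37,0],0],
    [[0,37,0],0],
    [[0,37,0],0],
    [[0,0,0],0],
  ],
)

```text
time: 18.13
tcp_pos: [0.5615, 0.1125, 0.0174]
ee_rot: [[-0.009, 0.996, -0.093], [1.0, 0.012, 0.027], [0.028, -0.093, -0.995]]
wrist_force: [0.2, -1.4, 0.3]
grip_width: -0.0003
```

```bash
python3 -c "
from h import *
back('t19.png')"
```

```text
BL x 0.7452 y 0.0702  BR x 0.7458 y -0.1197  ang 0.20 tcp [0.5615 0.1105 0.0174] F [ 0.  -0.2  0.2] t 18.1833
```

View picture.

```bash
python3 - <<'E'
import cv2
a=cv2.imread('pics/t19.png')[90:300,200:480]
cv2.imwrite('pics/t19b.png',cv2.convertScaleAbs(cv2.resize(a,(800,600)),alpha=1.6))
E
```

```text
(no output)
```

View pics/t19b.png

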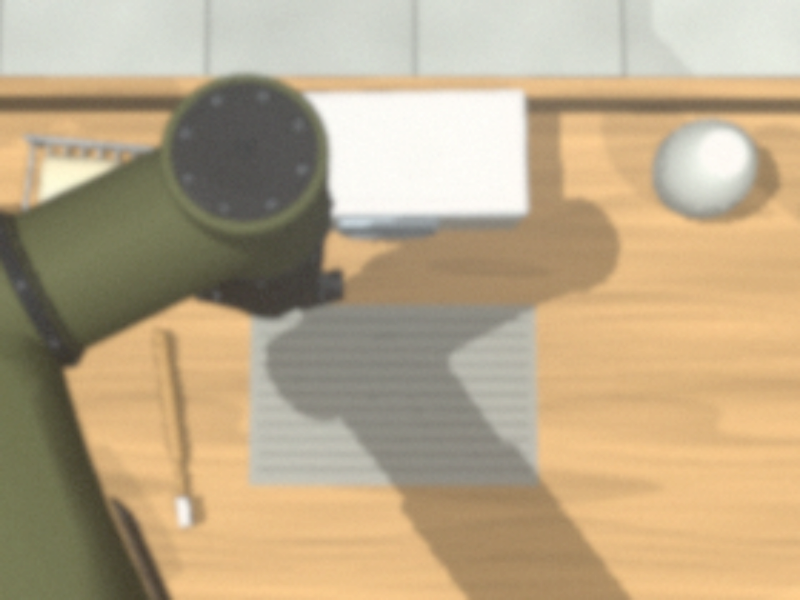

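>>> drive_tool(
  motion=[
    [[20,-1,5],0],
    [[20,-1,3],0],
    [[15,0,0],0],
    [[9,0,0],0],
    [[7,0,0],0],
    [[5,0,0],0],
    [[4,0,0],0],
  ],
)

```text
time: 18.77
tcp_pos: [0.6287, 0.11, 0.0262]
ee_rot: [[-0.016, 0.992, -0.123], [1.0, 0.019, 0.024], [0.026, -0.123, -0.992]]
wrist_force: [-18.0, 2.3, 10.0]
grip_width: 0.0
```

```bash
python3 -c "
from h import *
back('t20.png')"
```

```text
BL x 0.7452 y 0.0625  BR x 0.7458 y -0.1197  ang 0.20 tcp [0.6288 0.11   0.0262] F [-23.1   3.7  13.9] t 18.8167
```

>>> drive_tool(
  motion=[
    [[-20,0,0],0],
    [[-35,0,10],0],
    [[-35,0,30],0],
    [[-30,0,40],0],
    [[0,0,40],0],
    [[0,0,40],0],
    [[0,0,0],0],
  ],
)

```text
time: 19.4
tcp_pos: [0.5046, 0.1044, 0.1779]
ee_rot: [[-0.013, 0.991, -0.134], [1.0, 0.016, 0.019], [0.021, -0.134, -0.991]]
wrist_force: [0.2, 0.0, 1.7]
grip_width: 0.0002
```

```bash
sed -i 's/m\[:126\]=0/m[:112]=0/' h.py; python3 - <<'E'
from h import *
back('t21.png')
print(arm.observe()['ee_rot'].round(3),arm.observe()['joint_positions'].round(2))
a=cv2.imread('pics/t21.png')[90:300,200:480]
cv2.imwrite('pics/t21b.png',cv2.convertScaleAbs(cv2.resize(a,(800,600)),alpha=1.6))
b=cap('scene','s21.png')[110:260,230:430]
cv2.imwrite('pics/s21b.png',cv2.convertScaleAbs(cv2.resize(b,(800,600)),alpha=1.4))
E
```

```text
BL x 0.7558 y 0.0652  BR x 0.7564 y -0.1199  ang 0.21 tcp [0.5038 0.1047 0.1744] F [-0.1 -0.1 -0.6] t 19.45
[[-0.013  0.99  -0.138]
 [ 1.     0.016  0.019]
 [ 0.021 -0.138 -0.99 ]] [ 0.53 -0.05 -0.02 -0.09 -1.71 -2.09]
```

View pics/t21b.png

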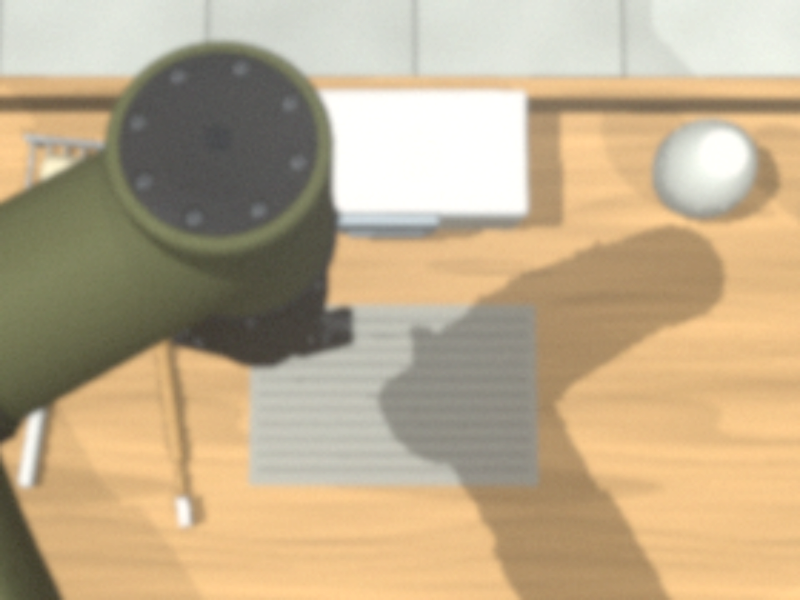

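View pics/s21b.png

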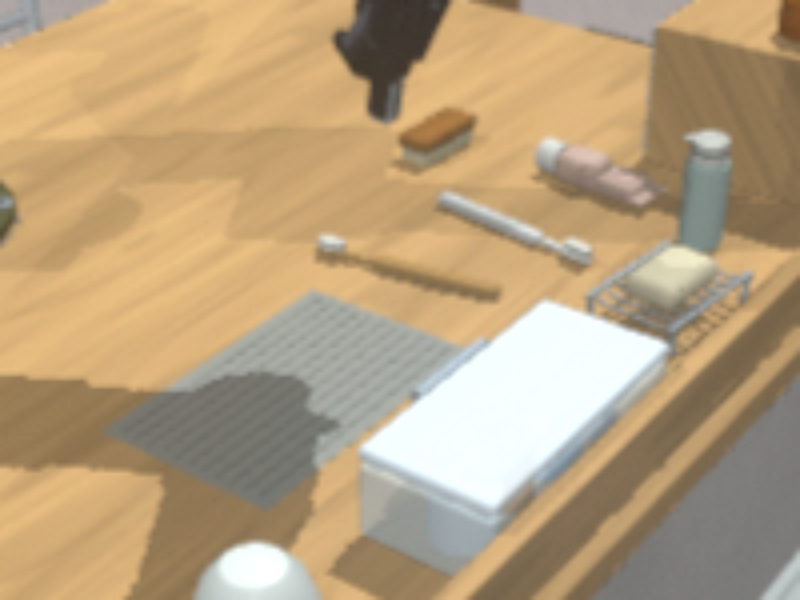

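>>> drive_tool(
  motion=[
    [[-10,34,0],4],
    [[-10,34,0],4],
    [[-10,34,0],0],
    [[0,0,-40],0],
    [[0,0,-40],0],
    [[0,0,-40],0],
    [[0,0,0],0],
  ],
  claw=0.6,
  squeeze=40,
)

```text
time: 20.08
tcp_pos: [0.4691, 0.208, 0.0404]
ee_rot: [[-0.152, 0.977, -0.147], [0.988, 0.154, -0.002], [0.02, -0.146, -0.989]]
wrist_force: [-1.6, -0.8, -2.1]
grip_width: 0.051
```

```bash
python3 - <<'E'
from h import *
print(arm.observe()['tcp_pos'],arm.observe()['ee_rot'].round(3))
b=cap('scene','s22.png')[130:230,270:403]
cv2.imwrite('pics/s22b.png',cv2.convertScaleAbs(cv2.resize(b,(798,600)),alpha=1.4))
cap('top','t22.png')
E
```

```text
[0.46914807 0.20797814 0.04037996] [[-0.152  0.977 -0.147]
 [ 0.988  0.154 -0.002]
 [ 0.02  -0.146 -0.989]]
```

View pics/s22b.png

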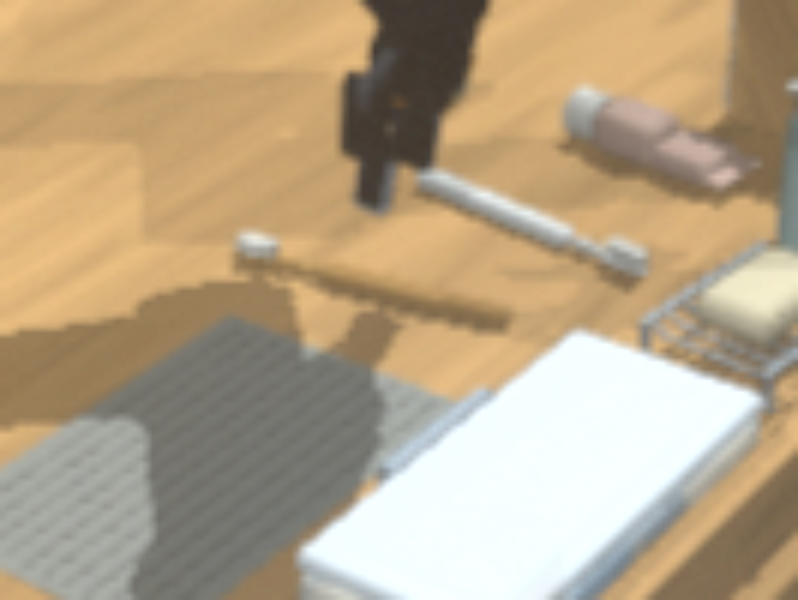

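```bash
python3 - <<'E'
from h import *
print(ray('scene',354.5,183.5,.0065),ray('scene',310,170.5,.015))
print((proj('scene',arm.observe()['tcp_pos'])-[270,130])*6)
for f in('top0.png','t22.png'):
    im=cv2.imread('pics/'+f); print([ray('top',264.75,274,.015),ray('top',130+.35*361,205,.007)])
E
```

```text
[0.55309777 0.21744558 0.0065    ] [0.37570309 0.18734399 0.015     ]
[389.97120424 225.76144667]
[array([0.36662608, 0.19049142, 0.015     ]), array([0.54855609, 0.21791435, 0.007     ])]
[array([0.36662608, 0.19049142, 0.015     ]), array([0.54855609, 0.21791435, 0.007     ])]
```

>>> drive_tool(
  motion=[
    [[1,0,-18],0],
    [[1,0,-12],0],
    [[0,0,-4],0],
    [[0,0,-1],0],
  ],
)

```text
time: 20.52
tcp_pos: [0.4823, 0.2105, 0.0235]
ee_rot: [[-0.152, 0.981, -0.123], [0.988, 0.154, 0.006], [0.025, -0.121, -0.992]]
wrist_force: [0.7, 0.2, 0.5]
grip_width: 0.0511
```

>>> drive_tool(
  motion=[
    [[0,0,0],0],
    [[0,0,0],0],
    [[0,0,0],0],
    [[0,0,0],0],
    [[0,0,0],0],
  ],
  claw=0,
)

```text
time: 20.93
tcp_pos: [0.4852, 0.2115, 0.0293]
ee_rot: [[-0.152, 0.982, -0.116], [0.988, 0.154, 0.01], [0.028, -0.113, -0.993]]
wrist_force: [0.5, 0.0, -0.2]
grip_width: 0.0001
```

>>> drive_tool(
  motion=[
    [[-3,-1,0],0],
    [[-3,-1,0],0],
    [[-3,-1,0],0],
    [[0,0,-6],0],
    [[0,0,-8],0],
    [[0,0,-8],0],
    [[0,0,-5],0],
  ],
  claw=0.6,
)

```text
time: 21.52
tcp_pos: [0.4756, 0.2087, 0.0014]
ee_rot: [[-0.152, 0.982, -0.114], [0.988, 0.155, 0.012], [0.029, -0.111, -0.993]]
wrist_force: [-0.1, -0.5, -0.4]
grip_width: 0.0512
```

>>> drive_tool(
  motion=[
    [[0,0,2],0],
    [[0,0,0],0],
    [[0,0,0],0],
    [[0,0,0],0],
    [[0,0,0],0],
    [[0,0,0],0],
  ],
  claw=0,
)

```text
time: 22.02
tcp_pos: [0.4747, 0.2079, 0.001]
ee_rot: [[-0.152, 0.981, -0.117], [0.988, 0.154, 0.009], [0.027, -0.114, -0.993]]
wrist_force: [0.3, -0.2, -0.7]
grip_width: 0.0001
```

```bash
python3 - <<'E'
from h import *
b=cap('scene','s23.png')[130:230,270:403]
cv2.imwrite('pics/s23b.png',cv2.convertScaleAbs(cv2.resize(b,(798,600)),alpha=1.4))
a=cap('top','t23.png')[90:300,150:430]
cv2.imwrite('pics/t23b.png',cv2.convertScaleAbs(cv2.resize(a,(800,600)),alpha=1.6))
E
```

```text
(no output)
```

View pics/s23b.png

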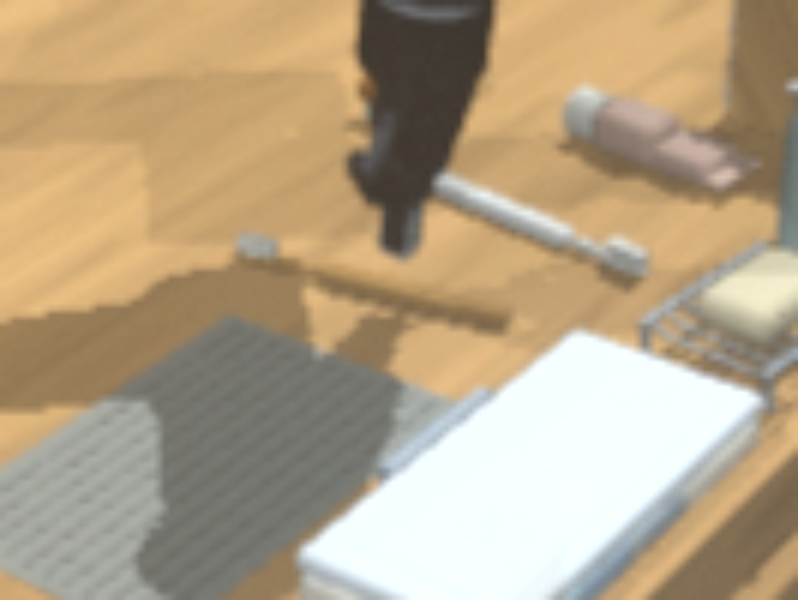

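View pics/t23b.png

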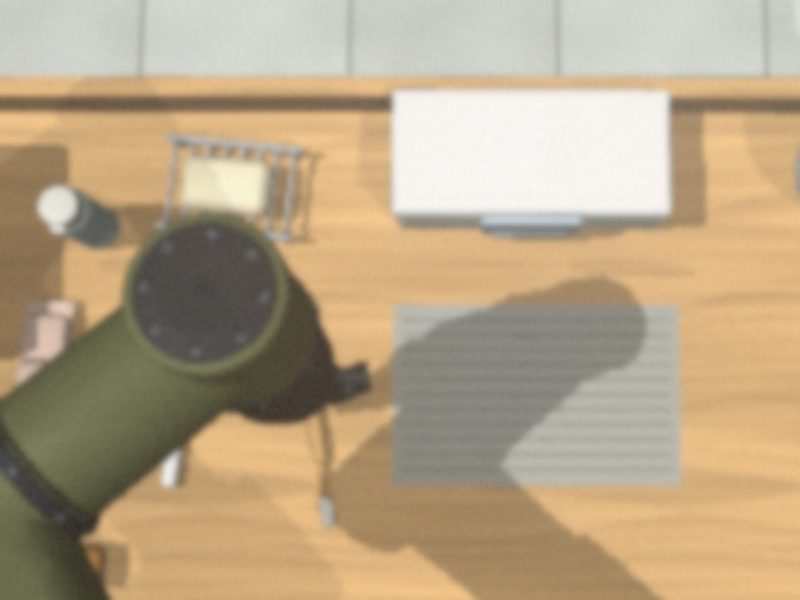

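```bash
python3 - <<'E'
from h import *
o=arm.observe();print(o)
for z in(0,.02,.04):print((proj('scene',[*o['tcp_pos'][:2],z])-[270,130])*6)
im=cv2.imread('pics/t23.png')
print((proj('top',o['tcp_pos'])-[150,90])/.35)
E
```

```text
{'time': 22.1167, 'joint_positions': array([ 0.73311717, -0.00272876, -0.29073467, -0.08719711, -1.36476489,
       -2.12823881]), 'qd': array([-0.00023494,  0.00011071, -0.00218769, -0.00210794,  0.00023872,
        0.00010343]), 'joint_torque': array([-2.54915896e-03, -3.27556121e+01,  3.29204035e+01,  6.39766663e+00,
       -2.31163194e-01, -1.11157269e-04]), 'tcp_pos': array([0.47465645, 0.20788697, 0.00101834]), 'ee_rot': array([[-0.15211622,  0.98140041, -0.11710634],
       [ 0.98798972,  0.1542421 ,  0.00925661],
       [ 0.02714717, -0.11429178, -0.99307624]]), 'wrist_force': array([ 0.51125746,  0.29189675, -0.30709591]), 'ft_torque': array([ 0.04081102, -0.27468651,  0.05255996]), 'grip_width': -2.498845750200213e-05}
[389.42091063 297.69034413]
[389.68004682 269.15840958]
[389.94300255 240.20592971]
[313.80358788 407.63541244]
```

```bash
python3 - <<'E'
from h import *
R=lambda z:0
for f,p,zz in(('s1',[.378,-.104,.1838],[-.0095,.0156,-.9998]),('s21',[.5038,.1047,.1744],[-.138,.019,-.99]),('s23',[.4747,.2079,.001],[-.117,.009,-.993])):
    p=np.array(p);zz=np.array(zz); u=proj('scene',p);w=proj('scene',p-zz*.1);print(f,u,w)
    im=cv2.imread('pics/'+f+'.png'); cx,cy=u.astype(int)
    x0,y0=max(cx-50,0),max(cy-50,0); c=cv2.resize(im[y0:y0+75,x0:x0+100],(800,600))
    for q,col in((u,(0,0,255)),(w,(0,255,0))): cv2.circle(c,tuple(((q-[x0,y0])*8).astype(int)),8,col,2)
    cv2.imwrite('pics/z_'+f+'.png',cv2.resize(cv2.convertScaleAbs(c,alpha=1.6),(400,300)))
a=[cv2.imread('pics/z_%s.png'%f) for f in('s1','s21')]
cv2.imwrite('pics/z.png',cv2.vconcat([cv2.hconcat(a),cv2.hconcat([cv2.imread('pics/z_s23.png')]*2)]))
E
```

```text
s1 [249.52058604 160.28967287] [245.70977521 129.79187901]
s21 [324.21741437 148.81944841] [327.27014408 121.0280954 ]
s23 [334.91745304 179.3810111 ] [337.72531301 156.03539384]
```

View pics/z.png

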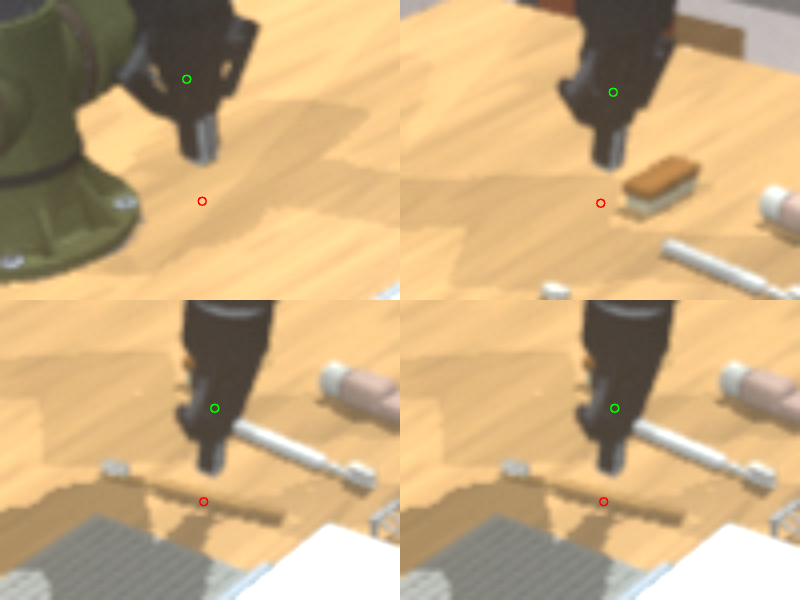

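```bash
python3 - <<'E'
from h import *
print([a for a in dir(arm) if a[0]!='_'],arm.hold_point_z)
c=eyes.camera_info('scene')
# z offset estimate: visible tip pixel centres
for f,t,zz,tip in(('s1',[.378,-.104,.1838],[-.0095,.0156,-.9998],(202,160)),('s21',[.5038,.1047,.1744],[-.138,.019,-.99],(604,168)),('s23',[.4747,.2079,.001],[-.117,.009,-.993],(211,472))):
    t=np.array(t);zz=np.array(zz);u=proj('scene',t);cx,cy=u.astype(int)
    px=np.array([cx-50+(tip[0]%400)/4,cy-50+(tip[1]%300)/4])
    print(f,[np.round(np.linalg.norm(proj('scene',t-zz*d)-px),1) for d in(.01,.02,.025,.03,.035,.04)])
E
```

```text
['MotionError', 'hold_point_z', 'observe'] 0.0187
s1 [np.float64(7.4), np.float64(4.5), np.float64(3.1), np.float64(1.8), np.float64(1.3), np.float64(2.1)]
s21 [np.float64(6.2), np.float64(3.5), np.float64(2.1), np.float64(0.8), np.float64(0.7), np.float64(2.0)]
s23 [np.float64(5.4), np.float64(3.1), np.float64(2.1), np.float64(1.2), np.float64(1.0), np.float64(1.9)]
```

>>> drive_tool(
  motion=[
    [[0,0,3],0],
    [[0,0,0],0],
    [[0,0,0],0],
    [[0,0,-7],0],
    [[0,0,-7],0],
    [[0,0,-5],0],
    [[0,0,-3],0],
    [[0,0,0],0],
  ],
  claw=0.5,
)

```text
time: 22.78
tcp_pos: [0.4745, 0.208, -0.02]
ee_rot: [[-0.152, 0.981, -0.117], [0.988, 0.154, 0.01], [0.028, -0.114, -0.993]]
wrist_force: [-0.2, -0.3, 0.5]
grip_width: 0.0427
```

```bash
python3 - <<'E'
from h import *
b=cap('scene','s24.png')[130:230,270:403]
cv2.imwrite('pics/s24b.png',cv2.convertScaleAbs(cv2.resize(b,(798,600)),alpha=1.6))
o=arm.observe();print(o['tcp_pos'],o['wrist_force'])
E
```

```text
[ 0.47455058  0.20793243 -0.0197719 ] [-0.8277531   0.16185738 -1.00199983]
```

View pics/s24b.png

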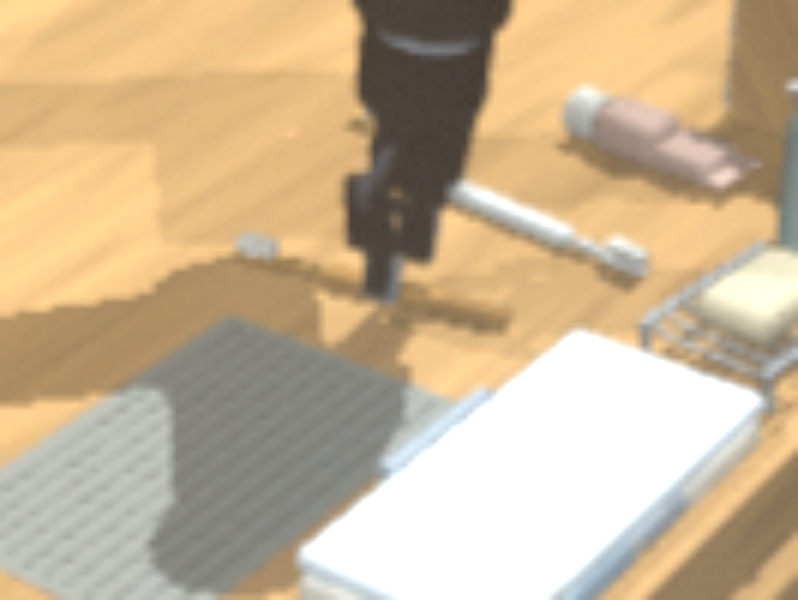

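>>> drive_tool(
  motion=[
    [[0,0,-4],0],
    [[0,0,-2],0],
    [[0,0,0],0],
  ],
)

```text
time: 23.08
tcp_pos: [0.4747, 0.208, -0.0262]
ee_rot: [[-0.152, 0.981, -0.117], [0.988, 0.154, 0.01], [0.027, -0.114, -0.993]]
wrist_force: [-1.2, 0.1, 0.5]
grip_width: 0.0431
```

>>> drive_tool(
  motion=[
    [[0,0,0],0],
    [[0,0,0],0],
    [[0,0,0],0],
    [[0,0,0],0],
  ],
  claw=0,
  squeeze=40,
)

```text
time: 23.42
tcp_pos: [0.4751, 0.2082, -0.0257]
ee_rot: [[-0.152, 0.982, -0.116], [0.988, 0.154, 0.01], [0.028, -0.113, -0.993]]
wrist_force: [0.4, 0.1, 0.1]
grip_width: 0.0125
```

>>> drive_tool(
  motion=[
    [[0,0,20],0],
    [[0,0,25],0],
    [[0,0,25],0],
    [[0,0,0],0],
  ],
  squeeze=70,
)

```text
time: 23.75
tcp_pos: [0.4735, 0.2069, 0.0453]
ee_rot: [[-0.152, 0.981, -0.119], [0.988, 0.154, 0.007], [0.025, -0.117, -0.993]]
wrist_force: [0.5, 0.4, 0.6]
grip_width: 0.0106
```

>>> drive_tool(
  motion=[
    [[-2,-17,0],6.8],
    [[-2,-17,0],6.8],
    [[-2,-17,0],6.8],
    [[-2,-17,0],6.8],
    [[-2,-17,0],6.8],
    [[-2,-17,0],6.8],
    [[-2,-17,0],6.8],
    [[-2,-17,0],6.8],
    [[-2,-17,0],6.8],
    [[-2,-17,0],6.8],
    [[0,-11,0],6.8],
    [[0,-11,0],6.6],
  ],
)

```text
time: 24.75
tcp_pos: [0.4543, 0.0098, 0.048]
ee_rot: [[-0.997, -0.073, -0.019], [-0.071, 0.991, -0.111], [0.027, -0.11, -0.994]]
wrist_force: [-0.6, 0.2, -0.1]
grip_width: 0.0106
```

```bash
python3 - <<'E'
from h import *
b=cap('scene','s25.png')[110:260,230:430]
cv2.imwrite('pics/s25b.png',cv2.convertScaleAbs(cv2.resize(b,(800,600)),alpha=1.6))
o=arm.observe();print(o['tcp_pos'],o['ee_rot'].round(3),o['grip_width'])
E
```

```text
[0.45391638 0.00850904 0.04799715] [[-0.997 -0.081 -0.019]
 [-0.078  0.991 -0.112]
 [ 0.028 -0.11  -0.994]] 0.01075391074661534
```

View pics/s25b.png

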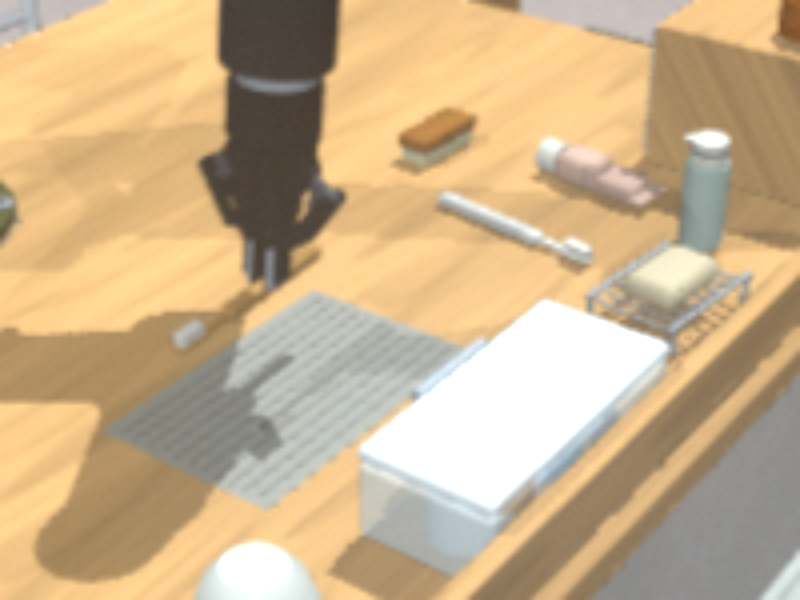

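>>> drive_tool(
  motion=[
    [[0,4,0],-2.5],
    [[0,3,-20],-2],
    [[0,0,-20],0],
    [[0,0,-15],0],
    [[0,0,-10],0],
    [[0,0,-4],0],
    [[0,0,-2],0],
  ],
)

```text
time: 25.38
tcp_pos: [0.4554, 0.0164, -0.0233]
ee_rot: [[-1.0, 0.012, -0.022], [0.015, 0.994, -0.106], [0.02, -0.106, -0.994]]
wrist_force: [0.4, 0.1, -0.4]
grip_width: 0.0108
```

```bash
python3 - <<'E'
from h import *
b=cap('scene','s26.png')[110:260,230:430]
cv2.imwrite('pics/s26b.png',cv2.convertScaleAbs(cv2.resize(b,(800,600)),alpha=1.6))
o=arm.observe();print(o['tcp_pos'],o['ee_rot'].round(3),o['grip_width'],o['wrist_force'])
E
```

```text
[ 0.45517328  0.01634424 -0.02348889] [[-1.     0.012 -0.022]
 [ 0.014  0.994 -0.106]
 [ 0.021 -0.106 -0.994]] 0.01058675638372304 [-0.76711086  0.26154484 -1.00332388]
```

View pics/s26b.png

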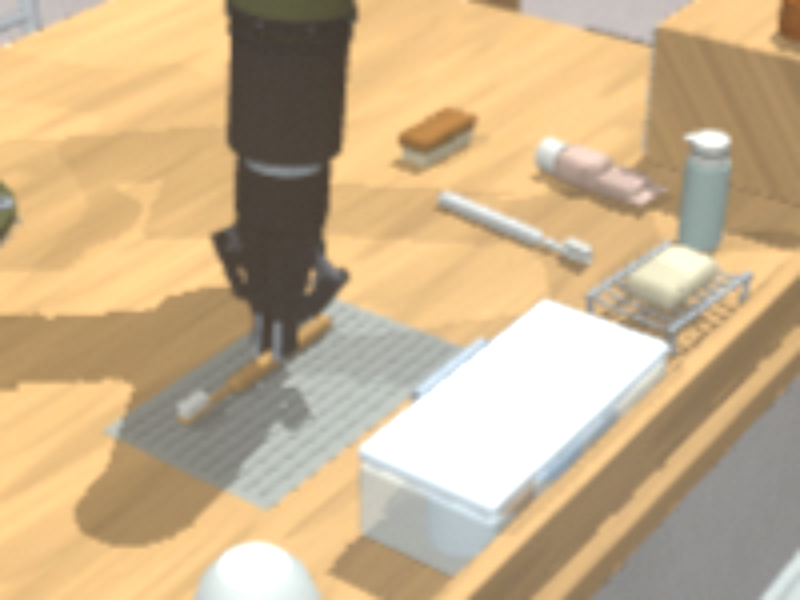

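>>> drive_tool(
  motion=[
    [[0,0,-2],0],
    [[0,0,-1],0],
  ],
)

```text
time: 25.6
tcp_pos: [0.4561, 0.0167, -0.0253]
ee_rot: [[-1.0, 0.013, -0.02], [0.015, 0.994, -0.106], [0.019, -0.106, -0.994]]
wrist_force: [-0.8, -0.4, 0.1]
grip_width: 0.0109
```

>>> drive_tool(
  motion=[
    [[0,0,0],0],
    [[0,0,0],0],
    [[0,0,0],0],
    [[0,0,20],0],
    [[0,0,40],0],
    [[0,0,40],0],
    [[0,0,0],0],
  ],
  claw=0.5,
)

```text
time: 26.18
tcp_pos: [0.455, 0.0157, 0.0791]
ee_rot: [[-1.0, 0.013, -0.022], [0.015, 0.994, -0.107], [0.02, -0.108, -0.994]]
wrist_force: [0.3, -0.5, 0.1]
grip_width: 0.0428
```

>>> drive_tool(
  motion=[
    [[2,26,0],7],
    [[2,26,0],7],
    [[2,26,0],7],
    [[2,26,0],7],
    [[2,26,0],7],
    [[2,26,0],7],
    [[2,26,0],7],
    [[2,26,0],7],
    [[2,26,0],7],
    [[2,26,0],7],
    [[2,26,0],7],
    [[0,26,0],6.5],
  ],
)

```text
time: 27.18
tcp_pos: [0.4805, 0.3421, 0.0876]
ee_rot: [[-0.094, -0.99, 0.106], [-0.996, 0.094, -0.012], [0.002, -0.107, -0.994]]
wrist_force: [0.1, 0.5, 0.8]
grip_width: 0.043
```

```bash
python3 - <<'E'
from h import *
b=cap('scene','s27.png')[110:260,230:430]
cv2.imwrite('pics/s27b.png',cv2.convertScaleAbs(cv2.resize(b,(800,600)),alpha=1.6))
a=cap('top','t27.png')[90:300,150:430]
cv2.imwrite('pics/t27b.png',cv2.convertScaleAbs(cv2.resize(a,(800,600)),alpha=1.6))
o=arm.observe();print(o['tcp_pos'],o['ee_rot'].round(3),o['joint_positions'].round(2))
print(np.degrees(np.arctan2(o['ee_rot'][1,0],o['ee_rot'][0,0])))
E
```

```text
[0.48008353 0.34322431 0.08704504] [[-0.095 -0.99   0.106]
 [-0.996  0.094 -0.012]
 [ 0.002 -0.106 -0.994]] [ 1.03 -0.05 -0.24  0.1  -1.34  0.43]
-95.43008147136646
```

View pics/s27b.png

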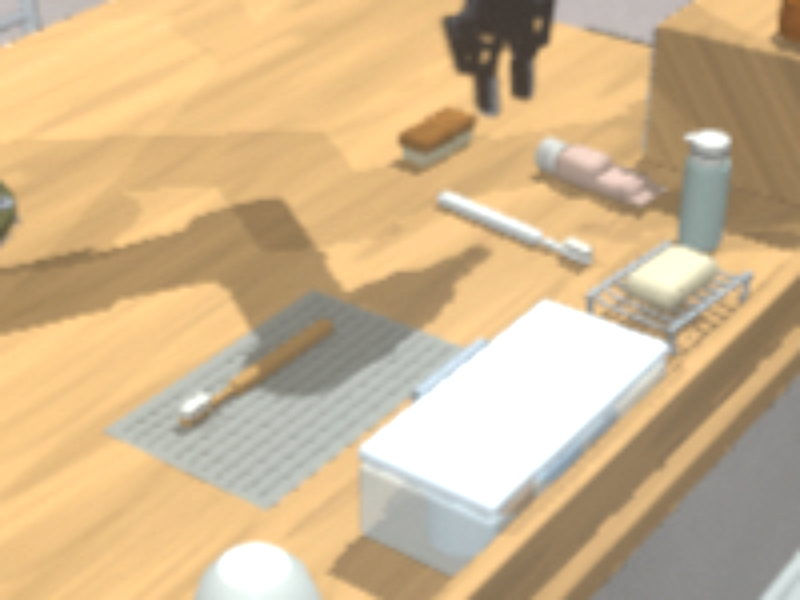

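View pics/t27b.png

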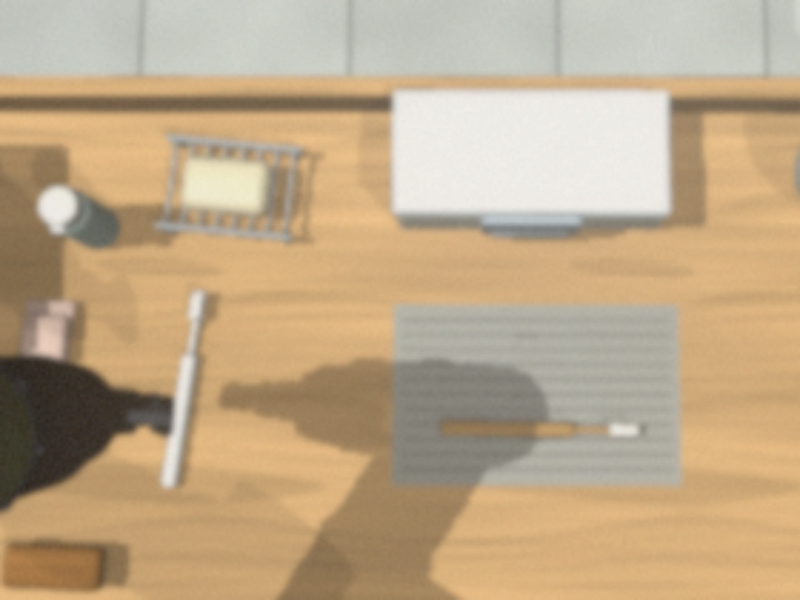

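>>> drive_tool(
  motion=[
    [[-1,-9,0],-2],
    [[-1,-7,0],0],
    [[0,0,-30],0],
    [[0,0,-30],0],
    [[0,0,-20],0],
    [[0,0,0],0],
  ],
)

```text
time: 27.78
tcp_pos: [0.4791, 0.3262, 0.0075]
ee_rot: [[-0.132, -0.985, 0.109], [-0.991, 0.132, -0.011], [-0.004, -0.11, -0.994]]
wrist_force: [-0.3, -0.5, -1.3]
grip_width: 0.0427
```

```bash
python3 - <<'E'
from h import *
b=cap('scene','s28.png')[130:230,300:433]
cv2.imwrite('pics/s28b.png',cv2.convertScaleAbs(cv2.resize(b,(798,600)),alpha=1.6))
o=arm.observe();print(o['tcp_pos'],o['ee_rot'].round(3))
P=lambda X,Y,z:ray('top',150+.35*X,90+.35*Y,z).round(4)
print(P(199,292,.015),P(171,487,.007),'bam',P(440,428,.007),P(645,430,.01))
E
```

```text
[0.48003278 0.32677473 0.00985592] [[-0.132 -0.985  0.112]
 [-0.991  0.132 -0.01 ]
 [-0.005 -0.112 -0.994]]
[0.5819 0.3155 0.015 ] [0.401  0.3373 0.007 ] bam [0.4559 0.0891 0.007 ] [ 0.4545 -0.1014  0.01  ]
```

View pics/s28b.png

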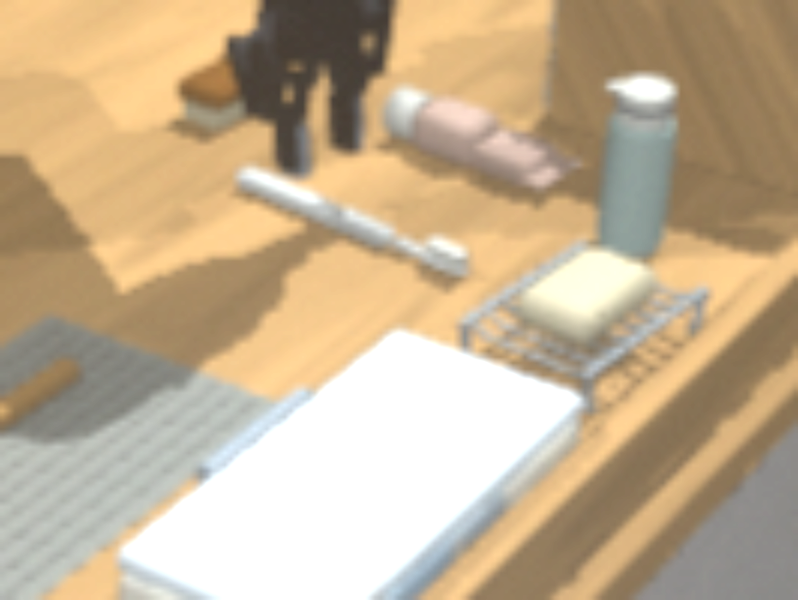

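Fingers are straddling the white brush, still above it; I lower them and close.

>>> drive_tool(
  motion=[
    [[-1,1,-12],0],
    [[0,0,-10],0],
    [[0,0,-8],0],
    [[0,0,-5],0],
    [[0,0,-2],0],
    [[0,0,0],0],
  ],
)

```text
time: 28.33
tcp_pos: [0.4821, 0.3295, -0.023]
ee_rot: [[-0.132, -0.984, 0.118], [-0.991, 0.133, -0.004], [-0.012, -0.118, -0.993]]
wrist_force: [-0.2, 0.6, -0.0]
grip_width: 0.0426
```

>>> drive_tool(
  motion=[
    [[-2,-1,-3],0],
    [[0,0,0],0],
    [[0,0,0],0],
    [[0,0,0],0],
    [[0,0,0],0],
    [[0,0,0],0],
  ],
  claw=0,
  squeeze=40,
)

```text
time: 28.83
tcp_pos: [0.4806, 0.3295, -0.0243]
ee_rot: [[-0.132, -0.984, 0.12], [-0.991, 0.132, -0.002], [-0.014, -0.12, -0.993]]
wrist_force: [-0.3, 0.4, -0.8]
grip_width: 0.0122
```

>>> drive_tool(
  motion=[
    [[0,0,20],0],
    [[0,0,25],0],
    [[0,0,25],0],
    [[0,0,0],0],
  ],
  squeeze=70,
)

```text
time: 29.17
tcp_pos: [0.4794, 0.3276, 0.0463]
ee_rot: [[-0.132, -0.984, 0.118], [-0.991, 0.132, -0.006], [-0.01, -0.117, -0.993]]
wrist_force: [0.3, 1.3, 0.7]
grip_width: 0.0106
```

>>> drive_tool(
  motion=[
    [[3,-25,0],-6.8],
    [[3,-26,0],-6.8],
    [[3,-26,0],-6.8],
    [[3,-26,0],-6.8],
    [[3,-26,0],-6.8],
    [[3,-26,0],-6.8],
    [[3,-26,0],-6.8],
    [[3,-26,0],-6.8],
    [[3,-26,0],-6.8],
    [[3,-26,0],-6.8],
    [[3,-26,0],-6.8],
    [[3,-20,0],-6.8],
  ],
)

```text
time: 30.17
tcp_pos: [0.5159, 0.0149, 0.0499]
ee_rot: [[-0.999, 0.046, 0.015], [0.044, 0.992, -0.119], [-0.021, -0.118, -0.993]]
wrist_force: [0.3, 0.8, 1.0]
grip_width: 0.0103
```

```bash
python3 - <<'E'
from h import *
b=cap('scene','s29.png')[110:260,230:430]
cv2.imwrite('pics/s29b.png',cv2.convertScaleAbs(cv2.resize(b,(800,600)),alpha=1.6))
o=arm.observe();print(o['tcp_pos'],o['ee_rot'].round(3),o['grip_width'])
print(np.degrees(np.arctan2(o['ee_rot'][1,0],o['ee_rot'][0,0])))
E
```

```text
[0.51613584 0.0126354  0.04992436] [[-0.998  0.055  0.014]
 [ 0.053  0.991 -0.12 ]
 [-0.02  -0.119 -0.993]] 0.010378853583360034
176.94976360661502
```

View pics/s29b.png

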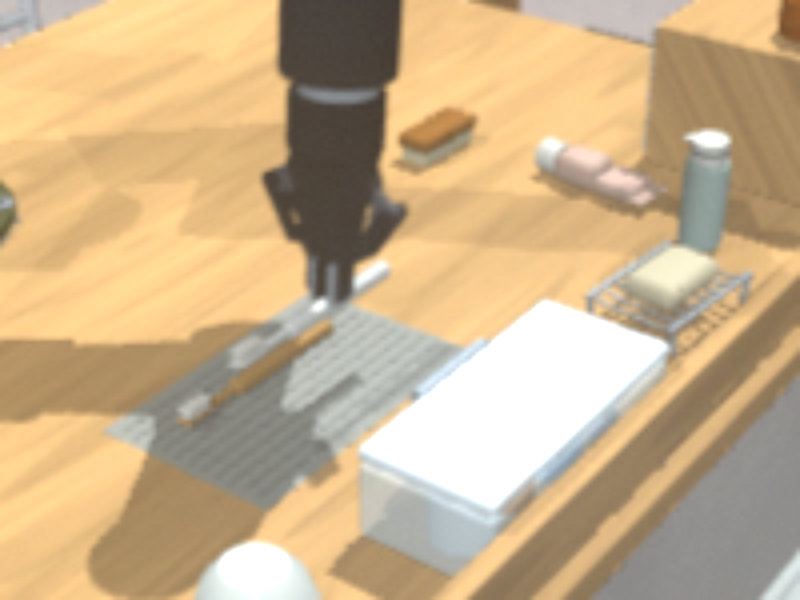

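>>> drive_tool(
  motion=[
    [[5,0,0],2.5],
    [[3,0,-20],0],
    [[0,0,-20],0],
    [[0,0,-18],0],
    [[0,0,-10],0],
    [[0,0,-5],0],
    [[0,0,-2],0],
    [[0,0,0],0],
  ],
)

```text
time: 30.88
tcp_pos: [0.5272, 0.0101, -0.0244]
ee_rot: [[-1.0, 0.017, 0.025], [0.014, 0.993, -0.118], [-0.027, -0.118, -0.993]]
wrist_force: [0.2, 0.6, -0.3]
grip_width: 0.0105
```

>>> drive_tool(
  motion=[
    [[0,0,0],0],
    [[0,0,0],0],
    [[0,0,0],0],
    [[0,0,20],0],
    [[0,0,40],0],
    [[0,0,40],0],
    [[0,0,40],0],
    [[-25,30,0],0],
    [[-30,40,0],0],
    [[-20,40,0],0],
    [[0,40,0],0],
    [[0,40,0],0],
  ],
  claw=0.5,
)

```text
time: 31.88
tcp_pos: [0.453, 0.194, 0.1289]
ee_rot: [[-0.999, 0.03, 0.033], [0.026, 0.994, -0.11], [-0.036, -0.109, -0.993]]
wrist_force: [1.6, -0.3, 0.2]
grip_width: 0.0423
```

>>> drive_tool(
  motion=[
    [[0,40,0],0],
    [[0,40,0],0],
    [[0,40,0],0],
    [[0,40,0],0],
    [[0,0,0],0],
    [[0,0,0],0],
  ],
)

```text
time: 32.38
tcp_pos: [0.4501, 0.3676, 0.1306]
ee_rot: [[-0.999, 0.022, 0.038], [0.018, 0.994, -0.105], [-0.04, -0.104, -0.994]]
wrist_force: [1.0, -0.7, -0.8]
grip_width: 0.0428
```

```bash
python3 - <<'E'
from h import *
b=cap('scene','s30.png')[110:260,230:430]
cv2.imwrite('pics/s30b.png',cv2.convertScaleAbs(cv2.resize(b,(800,600)),alpha=1.6))
back('t30.png')
a=cv2.imread('pics/t30.png')[90:300,200:480]
cv2.imwrite('pics/t30b.png',cv2.convertScaleAbs(cv2.resize(a,(800,600)),alpha=1.6))
E
```

```text
BL x 0.7555 y 0.1319  BR x 0.7564 y -0.1173  ang 0.21 tcp [0.4502 0.3662 0.1305] F [ 0.2 -0.6  0.1] t 32.4833
```

View pics/s30b.png

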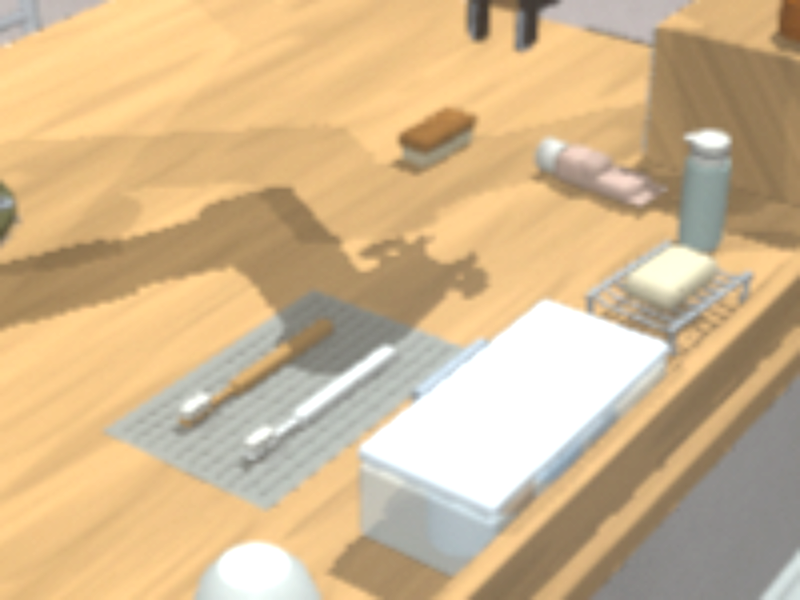

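View pics/t30b.png

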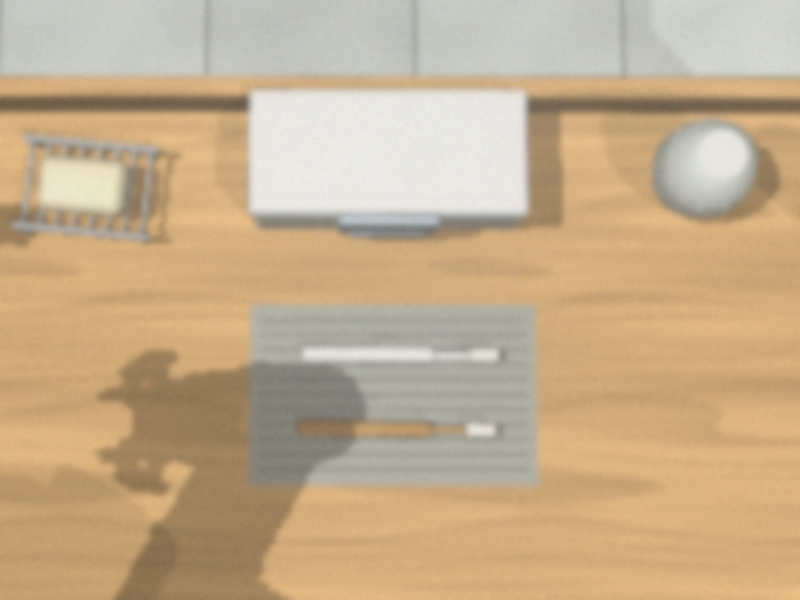

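```bash
python3 - <<'E'
from h import *
P=lambda X,Y,z:ray('top',200+.35*X,90+.35*Y,z).round(4)
print('front',P(249,215,.08),P(527,215,.08),'back',P(249,90,.08),P(527,90,.08),'ledge topfront',P(100,97,.055),P(650,97,.055),'ledge base',P(100,109,0),P(650,109,0))
print('wh',P(302,353,.007),P(504,354,.01),'bam',P(297,428,.007),P(502,430,.01),'jar',P(705,170,.05))
a=cv2.imread('pics/t30.png');b=cv2.imread('pics/s30.png')
f=lambda x:cv2.convertScaleAbs(cv2.resize(x,(480,300)),alpha=1.6)
cv2.imwrite('pics/all.png',cv2.vconcat([f(a),f(b)]))
c=cv2.imread('pics/s30.png')[170:260,310:430]
cv2.imwrite('pics/gap.png',cv2.convertScaleAbs(cv2.resize(c,(800,600),interpolation=cv2.INTER_CUBIC),alpha=1.4))
E
```

```text
front [0.6426 0.13   0.08  ] [ 0.6433 -0.1167  0.08  ] back [0.7569 0.1315 0.08  ] [ 0.7578 -0.1185  0.08  ] ledge topfront [0.7577 0.2709 0.055 ] [ 0.7595 -0.2358  0.055 ] ledge base [0.763  0.2831 0.    ] [ 0.7649 -0.2504  0.    ]
wh [0.5259 0.0851 0.007 ] [ 0.5252 -0.1041  0.01  ] bam [0.4559 0.0892 0.007 ] [ 0.4545 -0.1013  0.01  ] jar [ 0.6921 -0.2858  0.05  ]
```

View pics/all.png

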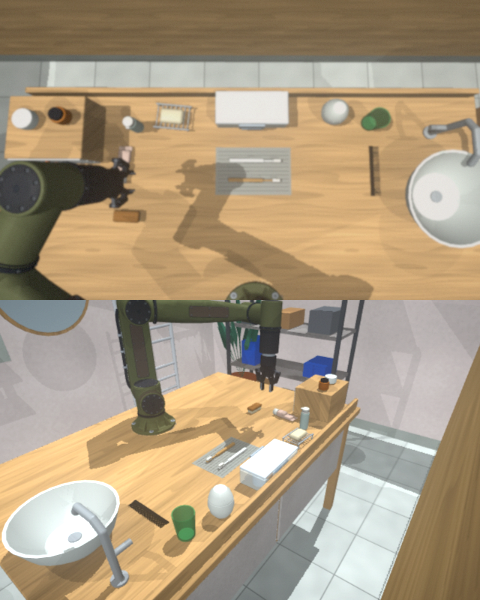

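View pics/gap.png

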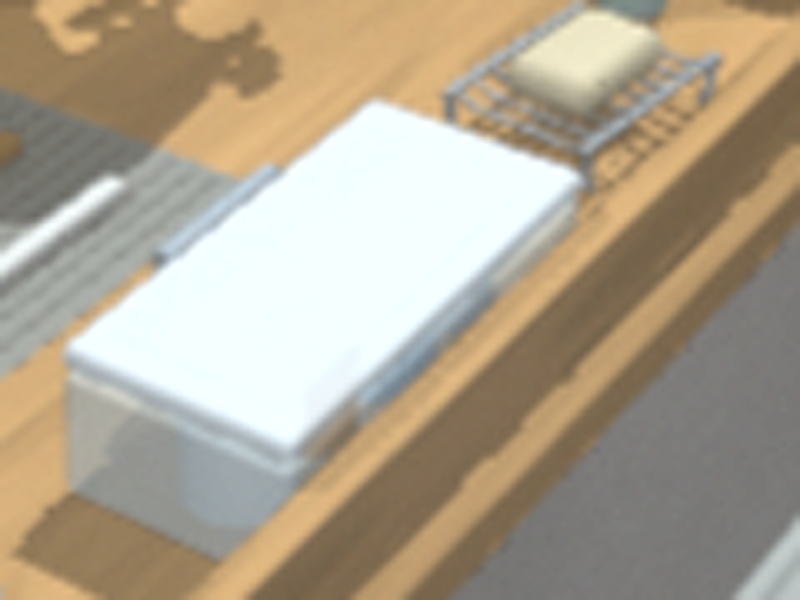

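```bash
python3 -c "
from plant import ticket
print(ticket.hand_in())"
```

```text
the job is handed in; nothing more can be done
None
```

The job is handed in at about 32.5 s of robot time, out of the 208 s allowed. No verdict is reported.

**Box:** I crept it back with twelve alternating pushes on the right and left of its front, clear of the latch. The swing stayed within about 6 degrees in every reading. The last left push stalled at about 20 N. The final picture puts the lid's back edge at x ≈ 0.757–0.758 and 0.2 degrees out of square, against an upstand face measured at 0.758–0.764. That is within the 12 mm limit.

**Brushes:** Only two were present, white and bamboo. Both lie flat and lengthwise on the mat at x ≈ 0.525 and 0.455. Their mid points are within about 10 mm of the mat's centre in y, and both heads point to the jar's side (right, −y).

**Other items:** They look unmoved in both views. The arm was parked in the air clear of everything.

**What disagreed:**
- **Fingertips:** They were about 30 mm higher than the reported tool position. My first close on the bamboo brush shut on nothing, so I worked from the pictures and gripped at a reported z of about −25 mm. The box pushes were therefore also about 30 mm higher than I intended. The box showed no sign of tipping.
- **Tool tilt:** The tool picked up about 7 degrees of tilt during the pushes. I left it, as it did not affect the grasps.
- **Box readings:** My box measurement was clipped by its picture mask for the last stretch of pushing. I fixed it before the final check.

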